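Gauge the tube end caps and nest them

TASK

Check every tapered steel end cap on the bench in the covered go-gauge: set each cap in the guide lane and push it right through and out of the tunnel with the wooden push stick; no cap may go round or over the gauge. Then nest all the caps, mouth down and one over the other, in a single stack standing in the small square dish, and lay the push stick flat in its long tray; leave the loose nut and nozzle alone.

Things in the scene. Friction and masses are not known exactly. Their poses are not given: they have to be found in the camera images.
- cap_0: One of 3 or 4 like hollow tapered steel end caps (the absent ones read None), about 70 g, mouth down on the table, on the robot's side of the lane. Origin: centre of the open rim, z up to the closed end. Outside: rim 44 mm, tapering to 31 mm at 24 mm height; then a solid grip knob, 22 mm diameter, 24 to 40 mm high.
- cap_1: Another cap, like cap_0 (or absent). The cavity of each cap is 38 mm wide at the rim and 26 mm at its ceiling, 21 mm up.
- cap_2: Another cap, like cap_0 (or absent). A cap nested over another rests on that one's knob and stands 19 mm higher, with 1 to 2 mm of play.
- cap_3: Another cap, like cap_0 (or absent).
- gauge: Go-gauge, fixed. Origin: on the table under the tunnel's middle; x is the feed direction, y across. Table top is the floor. Open lane x -110 to -30 mm: rails 18 mm high, 6 thick, 50 apart; flared mouth before it, -148 to -110 mm, opening to 72. Tunnel x -30 to +30 mm: inside 50 wide, 46 high; outside 66 wide, 54 high. Beyond x = +30 open table.
- tunnel_exit (a point): On the table in the middle of the tunnel's exit, 30 mm along the feed direction from the gauge's origin. Beware: a fume hood hangs behind the gauge, its lower edge about 0.38 m above the table, from 0.64 m ahead of the robot on, between 0.10 m to the left and 0.24 m to the right.
- push_stick: Wooden push stick, about 200 g, loose at the right. Origin: underside, below the middle of the handle; x to the nose, z up. Shoe x -25 to +25 mm, 40 wide, 12 high; nose bar on to x = +100 mm, 20 wide, 12 high; upright handle 30 mm along x, 20 across, 12 to 76 mm high, gripped across from above. Shoe and nose fit lane and tunnel; the handle fits only the open lane.
- stick_nose (a point): Tip of the push stick's nose, 100 mm ahead of the stick's origin, 6 mm above its underside.
- stick_mid (a point): Middle of the push stick's length, on its underside, 37.5 mm ahead of the stick's origin.
- stick_tray: The push stick's open steel tray, fixed, left of the caps on the robot's side of the gauge: 180 mm along its x, 72 mm across, walls 14 mm high and 4 mm thick, floor 4 mm thick. Origin: centre of its underside. The stick may lie in it either way round.
- stack_dish: The shallow square steel stacking dish, fixed, at the left end: 72 x 72 mm outside, walls 9 mm high and 4 mm thick, floor 4 mm thick. Origin: centre of its underside.
- nut_a: A loose hexagon nut, 27 mm across flats, 15 mm high: a bystander, to be left alone. Origin: centre of its underside.
- gas_nozzle_a: A loose copper gas nozzle lying on its side, 25 mm thick, 68 mm long: a bystander, to be left alone. Origin: centre of its underside.

How it is judged (in metres and radians):
On the way:
1. every cap has come out of the tunnel on the exit side, the last one pushed out by the stick (its nose inside the tunnel past the middle) (x of each of cap_0, cap_1, cap_2, cap_3 in the frame of gauge above 0.046 m and x of stick_nose in the frame of gauge above 0 m and y of stick_nose in the frame of gauge between -0.025 and 0.025 m and height (world z) of stick_nose below 0.035 m), for 0.1 s.
At the end, for the whole second after the job is handed in: All caps present stand nested mouth down in one stack in the dish (each within 15.5 mm of the dish's centre and 7 mm of the others' axes, upright within 0.12 rad, none more than 68 mm up), and the push stick lies flat inside its tray; all at rest (horizontal distance between each of cap_0, cap_1, cap_2, cap_3 and stack_dish below 0.0155 m and angle between each of cap_0, cap_1, cap_2, cap_3's own z axis and vertical below 0.12 rad and height (world z) of each of cap_0, cap_1, cap_2, cap_3 below 0.068 m and linear speed of each of cap_0, cap_1, cap_2, cap_3, push_stick below 0.02 m/s and horizontal distance between each of cap_1, cap_2, cap_3 and cap_0 below 0.007 m and horizontal distance between each of cap_2, cap_3 and cap_1 below 0.007 m and horizontal distance between cap_3 and cap_2 below 0.007 m and x of stick_mid in the frame of stick_tray between -0.04 and 0.04 m and y of stick_mid in the frame of stick_tray between -0.022 and 0.022 m and height (world z) of push_stick below 0.01 m and angle between push_stick's own z axis and vertical below 0.1 rad); the robot touches nothing.
It fails at once if a cap passes beside or over the tunnel instead of through it ((x of cap_0 in the frame of gauge between -0.025 and 0.025 m and (y of cap_0 in the frame of gauge above 0.03 m or y of cap_0 in the frame of gauge below -0.03 m or height (world z) of cap_0 above 0.02 m)) or (x of cap_1 in the frame of gauge between -0.025 and 0.025 m and (y of cap_1 in the frame of gauge above 0.03 m or y of cap_1 in the frame of gauge below -0.03 m or height (world z) of cap_1 above 0.02 m)) or (x of cap_2 in the frame of gauge between -0.025 and 0.025 m and (y of cap_2 in the frame of gauge above 0.03 m or y of cap_2 in the frame of gauge below -0.03 m or height (world z) of cap_2 above 0.02 m)) or (x of cap_3 in the frame of gauge between -0.025 and 0.025 m and (y of cap_3 in the frame of gauge above 0.03 m or y of cap_3 in the frame of gauge below -0.03 m or height (world z) of cap_3 above 0.02 m))).
It fails at once if the loose nut or gas nozzle is moved more than 40 mm (distance of any of nut_a, gas_nozzle_a from where it was at the start of the episode above 0.04 m).
Of cap_0, cap_1, cap_2, cap_3 only 3 to 4 are there at a start; the rules pass over those that are not, and their reading is None.
At some moment in a run one of push_stick may be knocked a few centimetres aside while the robot is not near it.
Once in a run the grip may slacken for a moment while it holds something.
It also fails if it takes over 210 s, if anything falls off the work surface, if the arm or the gripper's body presses on something with over 40 N, if the wrist force passes 120 N, or if a joint passes its speed limit or range.

ROBOT

A 6-joint arm with a two-finger parallel gripper is mounted at the origin on a cart in front of the work surface, level with it; the furniture and walls round the work are solid. World frame = base frame: x ahead of the robot, y to its left, z up, the work surface at z = 0. Lengths are in mm, angles in rad, forces in N, time in s.
With the tool pointing down it reaches from about 350 to 850 mm from the base axis. Payload 8.1 kg.
Tool frame: the origin (TCP) lies at the very end of the fingers, on their centre line; the grasp point (between the pads) lies 19 mm behind it; x points along the fingers, y is the direction in which the jaws open and shut, and the axes are right-handed (so a half turn about x gives the same grasp; the last joint's range is limited). The gripper opens to 85 mm and grips with 20 to 120 N. Pads are 22 mm wide; open, the fingers measure 114 mm over their backs; the gripper's body (76 mm by 85 mm) begins 54 mm behind the grasp point. The pads swing forward as they close: fully open they stand 13 mm farther back than shut.
Start: joints at [-1.33, 0.13, 1.488, -0, 1.523, -0.085], TCP at [192.06, -568.435, 231.292] pointing down, gripper open.
Joint ranges: [-2.96, 2.96], [-0.89, 2.26], [0.02, 2.5], [-1.34, 4.48], [0, 2.73], [-2.66, 2.66]. Speed limits (rad/s): [2.39, 2.39, 2.79, 3.14, 3.14, 3.14].

INTERFACE

Orientations are given as a unit quaternion [x, y, z, w].
In Python, from plant import r gives the robot as it stands.
- The arm moves only by the tool send_rows, never from a script. Its argument "steps" is a list of rows, each a list of 6 numbers: the shift along the tool's x, y, z in mm, then the turn, a rotation vector about the tool's x, y, z in rad. A call has exactly 5 rows; each row shifts and turns the commanded pose from where the row before left it, along the tool's axes as they then stand; what a row does not reach is not made up. A row lasts 1/8 s, in which the tool goes at most 62.5 mm and 10.7 degrees, less where a joint would pass 70% of its speed; a pose out of reach is approached as far as the arm can. A call with a gripper value outside its range is refused whole. "gripper" is the opening, from 0 (shut) to 1 (fully open), set as the call begins (left out, the last holds). The fingers move at their own pace and stop on an object; "force" is the grip in N (left out, the last holds). Time passes only in rows, so rows that do not move let the fingers close, or fill a call up. It gives the time, the measured TCP pose, the force and the opening at its end, in the units of the state.
- r.sense(): the state, without advancing time (a new reading comes with each control period).
- r.camera(name): name is "scene" or "side" or "wrist"; returns the picture (480x640x3 uint8, red, green, blue); there is no depth.
- r.camera_params(name): a dict with "mtx" (3x3 intrinsics, pixels), "distortion" ([k1, k2, p1, p2, k3] as OpenCV has them; the pictures are not rectified), "rvec" (rotation vector, rad) and "tvec" (3), from world to camera coordinates, as OpenCV has them; the wrist camera has in their place "T_tool_cam" (4x4, takes a point from camera to tool coordinates, whose origin is the TCP and whose axes are the tool frame's). Camera axes: x right, y down, z forward; pixel columns grow to the right and rows downward; lengths in mm; the calibration is good to about 2 mm. A picture is of the moment at which its call begins: read the wrist's pose just before it. camera_params takes no time and is no camera call.
- r.job_done(): hands the job in, once; it reports no verdict.
The state is a dict: "time_s": time; "joint_pos": joint angles; "dq": joint speeds; "joint_torque": joint torques, N m; "ee_pos": TCP position; "ee_rot": TCP orientation; "force": force on the tool from outside, world axes, zero at the start; "ft_torque": the same for the moment, N m; "grip_width": finger opening in mm.
Only numpy, scipy, OpenCV 4.12 (cv2) and the standard library are available. Lean on these libraries where they do the work, as an engineer would, in place of code of your own. Each camera call takes 0.05 s, during which the arm holds its last target.

## Working session

There is one attempt and no reset: what is moved stays moved. The work goes in short steps, Python scripts to look and compute and a tool call to move; the robot and the scene stay as the last step left them, time stands still between calls to the robot, and variables do not carry over. Pictures are saved under pics/ and viewed, and the job is handed in when it is done.

Besides the shell and the picture viewer there is one more tool, called after ">>>" as name(argument=value, ...) on one line, values as JSON. send_rows: Moves the arm, as the interface text tells. Its arguments: {"type":"object","properties":{"steps":{"type":"array","items":{"type":"array","items":{"type":"number"}}},"gripper":{"type":"number"},"force":{"type":"number"}},"required":["steps"]}

```bash
ls; mkdir -p pics
python3 - <<'E'
from plant import r
import cv2
s=r.sense();print(s)
for n in ["scene","side","wrist"]:
    im=r.camera(n);cv2.imwrite(f"pics/{n}0.png",im[:,:,::-1]);print(n,r.camera_params(n))
E
```

```text
pics
{'time_s': 0.0, 'joint_pos': array([-1.33037647e+00,  1.31188271e-01,  1.48928500e+00,  2.39828608e-06,
        1.52300147e+00, -8.54229552e-02]), 'dq': array([-0.00069224,  0.00264781, -0.00189134,  0.00160938, -0.00042617,
        0.00153866]), 'joint_torque': array([-5.43915721e-04, -5.69400537e+01, -5.00543725e+01, -1.97142240e-04,
        1.50649360e-02, -4.78407372e-06]), 'ee_pos': array([ 191.94080937, -567.88504392,  230.2251041 ]), 'ee_rot': array([-0.69769204, -0.11535726,  0.69779339, -0.11403028]), 'force': array([-0.38203228,  0.33107704,  0.17488463]), 'ft_torque': array([-0.03675296, -0.00206092,  0.00167838]), 'grip_width': 85.36484296315028}
scene {'mtx': array([[472.59769949,   0.        , 321.5842688 ],
       [  0.        , 472.59769949, 242.00453445],
       [  0.        ,   0.        ,   1.        ]]), 'distortion': array([-0.1162859,  0.       ,  0.       ,  0.       ,  0.       ]), 'rvec': array([ 0.67411334, -2.65936802,  1.13970361]), 'tvec': array([ 460.10522696,  206.56576052, 1248.41996885])}
side {'mtx': array([[449.63109949,   0.        , 315.58004
[... 223 characters left out ...]
.41545059,  0.21653919]), 'tvec': array([-470.22313115,  125.7085081 , 1004.75944212])}
wrist {'mtx': array([[353.08283617,   0.        , 314.55612936],
       [  0.        , 353.08283617, 241.21622175],
       [  0.        ,   0.        ,   1.        ]]), 'distortion': array([-0.04832212,  0.        ,  0.        ,  0.        ,  0.        ]), 'T_tool_cam': array([[ 1.13659900e-03, -3.08794865e-01,  9.51127983e-01,
        -1.42429965e+02],
       [ 9.99999016e-01,  1.13349303e-03, -8.26998122e-04,
        -5.65077046e-03],
       [-8.22724164e-04,  9.51127987e-01,  3.08795849e-01,
        -7.94316274e+01],
       [ 0.00000000e+00,  0.00000000e+00,  0.00000000e+00,
         1.00000000e+00]])}
```

View pics/scene0.png

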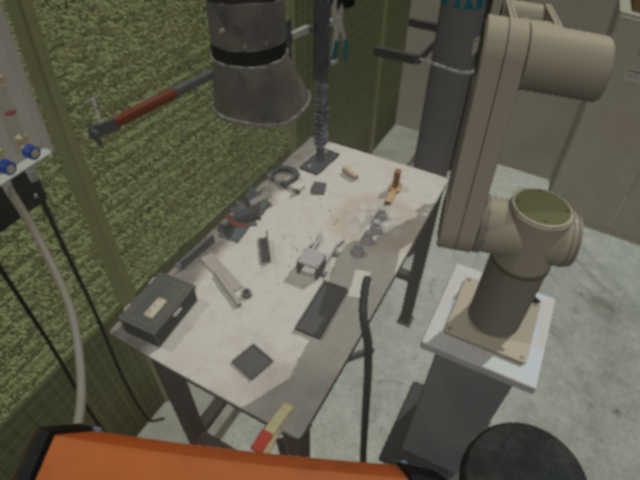

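View pics/side0.png

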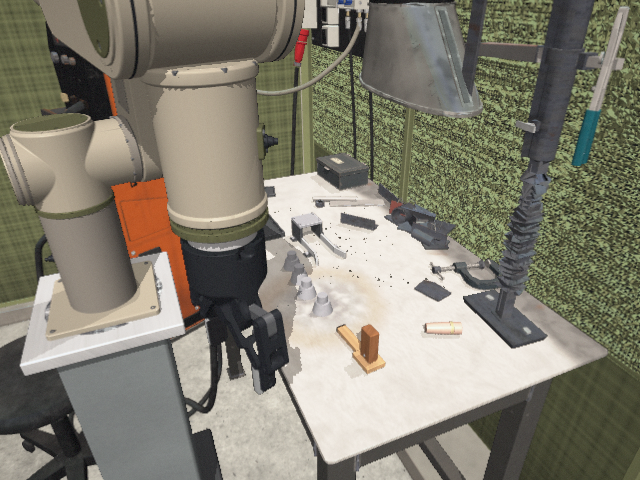

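View pics/wrist0.png

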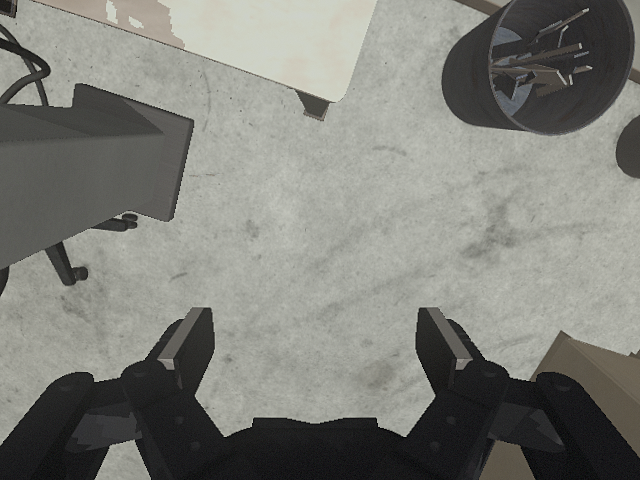

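```bash
cat > h.py <<'E'
import numpy as np, cv2
from scipy.spatial.transform import Rotation as R
from plant import r
def cam(n):
    p=r.camera_params(n); K=p['mtx']; D=p['distortion']
    if n=='wrist':
        s=r.sense(); T=np.eye(4); T[:3,:3]=R.from_quat(s['ee_rot']).as_matrix(); T[:3,3]=s['ee_pos']
        W=T@p['T_tool_cam']
        Rm=W[:3,:3].T; t=-Rm@W[:3,3]
    else:
        Rm=cv2.Rodrigues(p['rvec'])[0]; t=p['tvec']
    return K,D,Rm,t
def ray(c,uv):
    K,D,Rm,t=c
    u=cv2.undistortPoints(np.array([[uv]],float),K,D)[0,0]
    return -Rm.T@t, Rm.T@np.array([u[0],u[1],1.])
def pix2(c,uv,z=0):
    o,d=ray(c,uv); return o+d*((z-o[2])/d[2])
def proj(c,P):
    K,D,Rm,t=c
    return cv2.projectPoints(np.array(P,float).reshape(-1,1,3),cv2.Rodrigues(Rm)[0],t,K,D)[0][:,0]
def shot(n,name,box=None,sc=1):
    c=cam(n); im=r.camera(n)[:,:,::-1].copy()
    np.savez(f'pics/{name}.npz',K=c[0],D=c[1],R=c[2],t=c[3]); cv2.imwrite(f'pics/{name}_raw.png',im)
    if box: x0,y0,x1,y1=box; im=im[y0:y1,x0:x1]
    if sc!=1: im=cv2.resize(im,None,fx=sc,fy=sc,interpolation=cv2.INTER_CUBIC)
    cv2.imwrite(f'pics/{name}.png',im)
def lc(name):
    z=np.load(f'pics/{name}.npz'); return z['K'],z['D'],z['R'],z['t']
E
python3 - <<'E'
from h import *
for n in ['scene','side']:
    im=cv2.imread(f'pics/{n}0.png')
    x0,y0,x1,y1={'scene':(220,150,420,300),'side':(240,180,480,360)}[n]
    cv2.imwrite(f'pics/{n}0z.png',cv2.resize(im[y0:y1,x0:x1],(800,600),interpolation=cv2.INTER_CUBIC))
c=cam('scene'); print([pix2(c,p,0).round() for p in [(312,268),(322,308),(252,361),(246,293),(349,172),(318,187),(393,188)]])
E
```

```text
[array([515.,  71.,   0.]), array([421., 186.,  -0.]), array([494., 414.,   0.]), array([629., 242.,   0.]), array([ 627., -413.,    0.]), array([ 682., -278.,    0.]), array([ 451., -403.,    0.])]
```

View pics/scene0z.png

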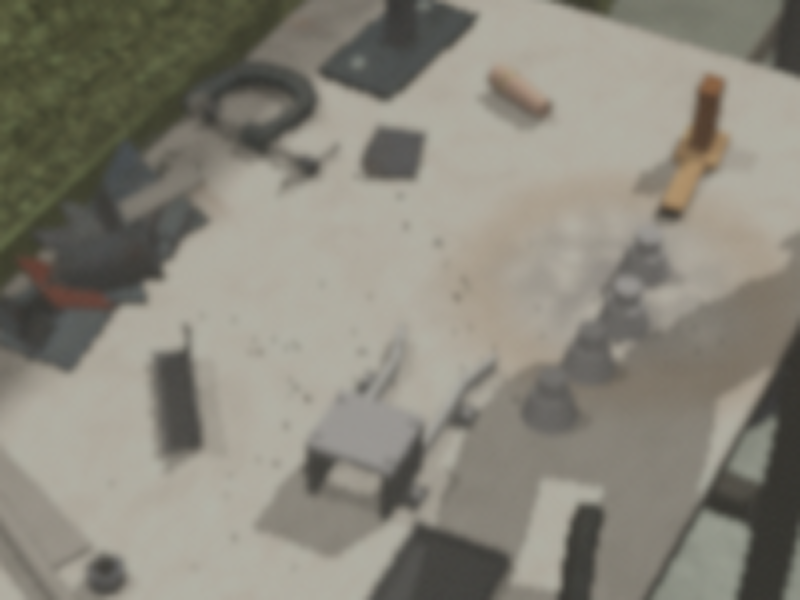

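View pics/side0z.png

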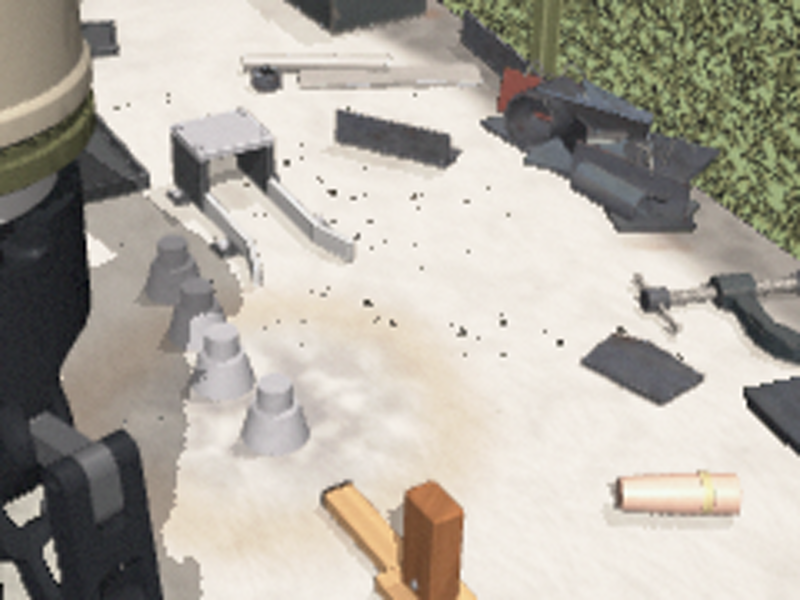

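```bash
cat >> h.py <<'E'
def tgt(yaw):
    # tool x down, tool y at yaw
    x=np.array([0,0,-1.]);y=np.array([np.cos(yaw),np.sin(yaw),0]);z=np.cross(x,y)
    return R.from_matrix(np.c_[x,y,z])
def plan(pos,yaw,s=None):
    s=s or r.sense(); q=R.from_quat(s['ee_rot']); T=tgt(yaw)
    dr=(q.inv()*T).as_rotvec(); d=np.array(pos)-s['ee_pos']
    n=int(max(1,np.ceil(np.linalg.norm(d)/60),np.ceil(np.degrees(np.linalg.norm(dr))/10)))
    print('pos',s['ee_pos'].round(1),'dpos',d.round(1),'rotvec',dr.round(3),'n',n,'total tool shift (start axes)',q.inv().apply(d).round(1))
    return q,dr,d,n
def rows(pos,yaw,n=None):
    q,dr,d,m=plan(pos,yaw); n=n or int(np.ceil(m/5)*5)
    for i in range(n):
        qi=q*R.from_rotvec(dr*i/n); v=qi.inv().apply(d/n)
        print([float(a) for a in np.r_[v.round(1),(dr/n).round(3)]],',')
E
python3 - <<'E'
from h import *
s=r.sense(); print(R.from_quat(s['ee_rot']).as_matrix().round(3))
for y in (0,np.pi/2): rows([400,-100,300],0 if y==0 else y)
E
```

```text
[[-0.     0.32  -0.947]
 [ 0.001 -0.947 -0.32 ]
 [-1.    -0.001 -0.   ]]
pos [ 192.  -568.   230.5] dpos [208.  468.   69.5] rotvec [-1.245e+00 -1.000e-03  1.000e-03] n 9 total tool shift (start axes) [ -69.  -376.9 -346.9]
[-6.9, -37.7, -34.7, -0.124, -0.0, 0.0] ,
[-6.9, -33.1, -39.1, -0.124, -0.0, 0.0] ,
[-6.9, -28.0, -42.9, -0.124, -0.0, 0.0] ,
[-6.9, -22.4, -46.0, -0.124, -0.0, 0.0] ,
[-6.9, -16.5, -48.5, -0.124, -0.0, 0.0] ,
[-6.9, -10.4, -50.2, -0.124, -0.0, 0.0] ,
[-6.9, -4.1, -51.1, -0.124, -0.0, 0.0] ,
[-6.9, 2.3, -51.2, -0.124, -0.0, 0.0] ,
[-6.9, 8.6, -50.5, -0.124, -0.0, 0.0] ,
[-6.9, 14.8, -49.0, -0.124, -0.0, 0.0] ,
pos [ 192.  -568.   230.5] dpos [208.  468.   69.5] rotvec [-2.816e+00 -2.000e-03  0.000e+00] n 17 total tool shift (start axes) [ -69.  -376.9 -346.9]
[-3.4, -18.8, -17.3, -0.141, -0.0, 0.0] ,
[-3.5, -16.2, -19.8, -0.141, -0.0, 0.0] ,
[-3.5, -13.3, -21.9, -0.141, -0.0, 0.0] ,
[-3.5, -10.1, -23.5, -0.141, -0.0, 0.0] ,
[-3.5, -6.7, -24.7, -0.141, -0.0, 0.0] ,
[-3.5, -3.1, -25.4, -0.141, -0.0, 0.0] ,
[-3.5, 0.5, -25.6, -0.141, -0.0, 0.0] ,
[-3.5, 4.0, -25.3, -0.141, -0.0, 0.0] ,
[-3.5, 7.6, -24.5, -0.141, -0.0, 0.0] ,
[-3.5, 10.9, -23.2, -0.141, -0.0, 0.0] ,
[-3.5, 14.1, -21.4, -0.141, -0.0, 0.0] ,
[-3.5, 16.9, -19.2, -0.141, -0.0, 0.0] ,
[-3.5, 19.5, -16.7, -0.141, -0.0, 0.0] ,
[-3.5, 21.6, -13.8, -0.141, -0.0, 0.0] ,
[-3.5, 23.3, -10.6, -0.141, -0.0, 0.0] ,
[-3.5, 24.6, -7.2, -0.141, -0.0, 0.0] ,
[-3.5, 25.3, -3.7, -0.141, -0.0, 0.0] ,
[-3.5, 25.6, -0.1, -0.141, -0.0, 0.0] ,
[-3.5, 25.4, 3.5, -0.141, -0.0, 0.0] ,
[-3.5, 24.6, 7.0, -0.141, -0.0, 0.0] ,
```

>>> send_rows(steps=[[-7,-37.7,-34.7,-0.124,0,0],[-7,-33.1,-39.1,-0.124,0,0],[-7,-28,-42.9,-0.124,0,0],[-7,-22.4,-46,-0.124,0,0],[-7,-16.5,-48.5,-0.124,0,0]])

```text
time_s: 0.78
ee_pos: [296.7, -332.9, 266.3]
ee_rot: [0.629, 0.323, -0.629, 0.323]
force: [-0.3, 0.5, -0.3]
grip_width: 85.3
```

>>> send_rows(steps=[[-7,-10.4,-50.2,-0.124,0,0],[-7,-4.1,-51.1,-0.124,0,0],[-7,2.3,-51.2,-0.124,0,0],[-7,8.6,-50.5,-0.124,0,0],[-7,14.8,-49,-0.129,0,0]])

```text
time_s: 1.4
ee_pos: [401.4, -99.1, 301.5]
ee_rot: [0.499, 0.501, -0.499, 0.501]
force: [0.6, -1.1, 0.0]
grip_width: 85.3
```

Run:
```python
from h import *
s=r.sense();print(s['time_s'],s['ee_pos'],R.from_quat(s['ee_rot']).as_matrix().round(3),s['joint_pos'].round(2),np.abs(s['dq']).max())
shot('wrist','w1');shot('scene','s1')
```

```text
1.4 [401.44201184 -99.10732269 301.46010215] [[ 0.     1.     0.004]
 [-0.     0.004 -1.   ]
 [-1.     0.     0.   ]] [-0.37 -0.41  1.85 -0.    1.7  -0.37] 1.005325290176499
```

View pics/w1.png

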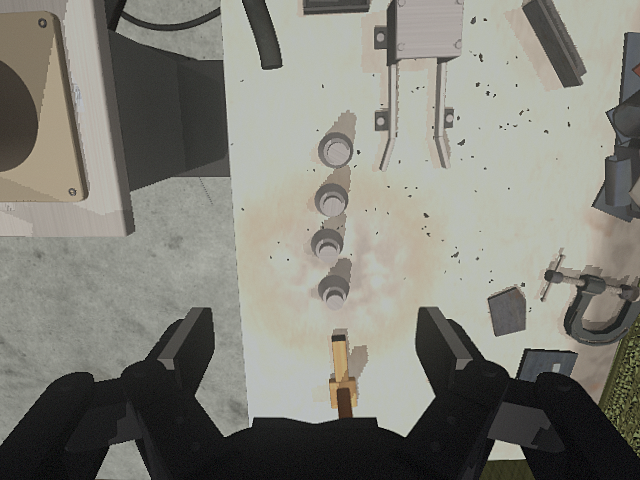

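>>> send_rows(steps=[[0,0,0,0,0,0],[0,0,0,0,0,0],[0,0,0,0,0,0],[0,0,0,0,0,0],[0,0,0,0,0,0]])

```text
time_s: 2.12
ee_pos: [401.0, -101.1, 301.2]
ee_rot: [0.5, 0.5, -0.5, 0.5]
force: [0.4, -0.0, 0.3]
grip_width: 85.7
```

Run:
```python
from h import *
s=r.sense();print(s['time_s'],s['ee_pos'],np.abs(s['dq']).max())
shot('wrist','w2')
im=cv2.imread('pics/w2_raw.png');cv2.imwrite('pics/w2z.png',cv2.resize(im[0:330,230:500],None,fx=1.8*1.0,fy=1.8,interpolation=cv2.INTER_CUBIC))
```

```text
2.125 [ 401.00804931 -101.14847745  301.24900573] 0.006803943765307298
```

>>> send_rows(steps=[[0,8,-50,0,0,0],[0,8,-50,0,0,0],[0,8,-50,0,0,0],[0,8,-50,0,0,0],[0,8,-50,0,0,0]])

```text
time_s: 2.8
ee_pos: [441.2, 150.9, 301.4]
ee_rot: [0.5, 0.5, -0.5, 0.5]
force: [1.1, 0.3, -0.1]
grip_width: 85.6
```

>>> send_rows(steps=[[0,0,0,0,0,0],[0,0,0,0,0,0],[0,0,0,0,0,0],[0,0,0,0,0,0],[0,0,0,0,0,0]])

```text
time_s: 3.42
ee_pos: [441.3, 148.6, 301.4]
ee_rot: [0.5, 0.5, -0.5, 0.5]
force: [0.6, -0.5, 1.6]
grip_width: 85.3
```

Run:
```python
from h import *
s=r.sense();print(s['time_s'],s['ee_pos'],np.abs(s['dq']).max())
shot('wrist','w3')
```

```text
3.425 [441.25958601 148.57967414 301.4225297 ] 0.004466261768415237
```

View pics/w2z.png

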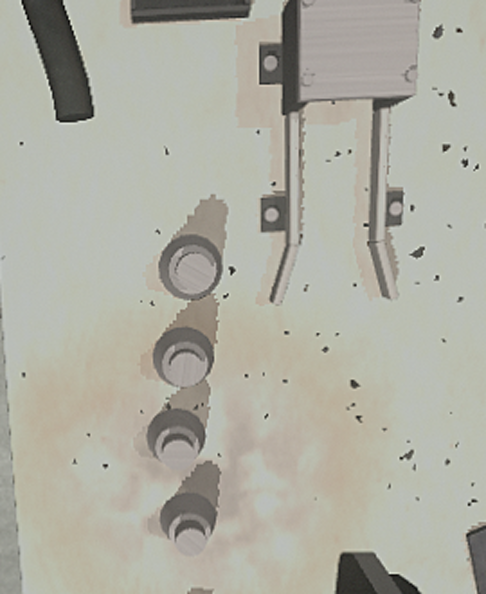

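View pics/w3.png

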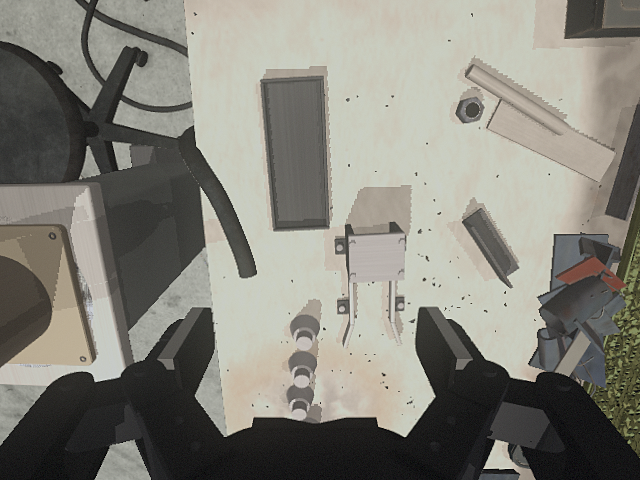

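Run:
```python
from h import *
im=cv2.imread('pics/w3_raw.png')
cv2.imwrite('pics/w3a.png',cv2.resize(im[180:360,310:430],None,fx=3.3,fy=3.3,interpolation=cv2.INTER_CUBIC))
cv2.imwrite('pics/w3b.png',cv2.resize(im[65:245,250:340],None,fx=3.3,fy=3.3,interpolation=cv2.INTER_CUBIC))
```

```text
(no output)
```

View pics/w3a.png

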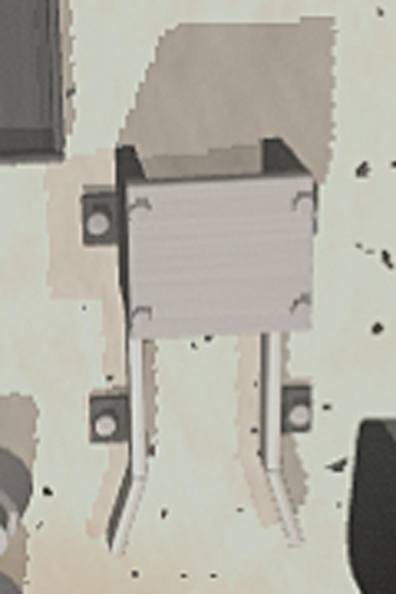

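View pics/w3b.png

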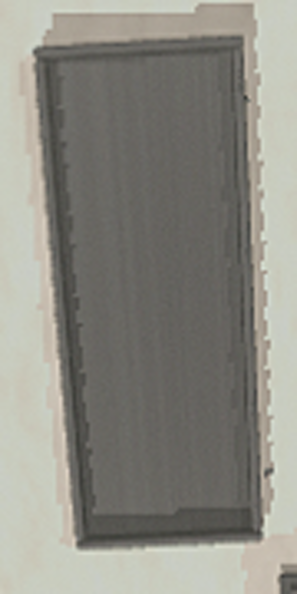

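```bash
cat >> h.py <<'E'
from scipy.optimize import least_squares
def fit(c,P,uv,x0):
    P=np.array(P,float);uv=np.array(uv,float)
    def W(x):
        cs,sn=np.cos(x[2]),np.sin(x[2]);Q=P.copy()
        Q[:,0]=x[0]+cs*P[:,0]-sn*P[:,1];Q[:,1]=x[1]+sn*P[:,0]+cs*P[:,1];return Q
    s=least_squares(lambda x:(proj(c,W(x))-uv).ravel(),x0)
    print(s.x[:2].round(1),'yaw deg',np.degrees(s.x[2]).round(2),'res px',np.abs(s.fun).max().round(2));return s.x
E
python3 - <<'E'
from h import *
c=lc('w3')
g=np.array([(127,184),(314,177),(312,328),(128,337)])/3.3+[310,180]
x=fit(c,[(30,33,54),(30,-33,54),(-30,-33,54),(-30,33,54)],g,[515,90,1.57])
g2=np.array([(144,472),(133,478),(267,470),(281,468)])/3.3+[310,180]
P=[(-110,25,18),(-110,31,18),(-110,-25,18),(-110,-31,18)]
fit(c,[(30,33,54),(30,-33,54),(-30,-33,54),(-30,33,54)]+P,np.r_[g,g2],x)
t=np.array([(36,48),(270,40),(261,541),(78,547)])/3.3+[250,65]
fit(c,[(90,36,14),(90,-36,14),(-90,-36,14),(-90,36,14)],t,[420,190,1.5])
c=lc('w2')
# caps: knob top centres z=40 & rim centers in w2z (1.8x, off 230,0)
for k in [(193,268),(186,362),(179,447),(190,536)]: print('knob',pix2(c,np.array(k)/1.8+[230,0],40).round(1))
c=cam('scene')
d=[pix2(c,p,0) for p in [(252,361)]];print(d)
E
```

```text
[515.   80.4] yaw deg 92.78 res px 0.97
[515.1  80.8] yaw deg 93.15 res px 1.45
[423.  192.3] yaw deg 91.26 res px 3.56
knob [426.4 -44.6  40. ]
knob [ 423.  -103.6   40. ]
knob [ 419.2 -161.6   40. ]
knob [ 427.9 -228.    40. ]
[array([493.56555336, 414.27302895,   0.        ])]
```

Run:
```python
from h import *
rows([426.4,-44.6,100],np.radians(3),5)
```

```text
pos [441.2 148.7 301.4] dpos [ -14.8 -193.3 -201.4] rotvec [-0.053 -0.    -0.   ] n 5 total tool shift (start axes) [201.4 -14.7 193.4]
[40.3, -2.9, 38.7, -0.011, -0.0, -0.0] ,
[40.3, -3.4, 38.6, -0.011, -0.0, -0.0] ,
[40.3, -3.8, 38.6, -0.011, -0.0, -0.0] ,
[40.3, -4.2, 38.6, -0.011, -0.0, -0.0] ,
[40.3, -4.6, 38.5, -0.011, -0.0, -0.0] ,
```

>>> send_rows(steps=[[40,-3,38.6,-0.011,0,0],[40,-3.4,38.6,-0.011,0,0],[40,-3.8,38.6,-0.011,0,0],[40,-4.2,38.6,-0.011,0,0],[41.5,-4.6,38.6,-0.011,0,0]], gripper=0.65, force=40)

```text
time_s: 4.1
ee_pos: [426.3, -45.6, 99.0]
ee_rot: [0.486, 0.513, -0.486, 0.514]
force: [0.7, -0.7, -0.9]
grip_width: 55.3
```

>>> send_rows(steps=[[0,0,0,0,0,0],[0,0,0,0,0,0],[0,0,0,0,0,0],[0,0,0,0,0,0],[0,0,0,0,0,0]])

```text
time_s: 4.72
ee_pos: [426.9, -43.7, 100.5]
ee_rot: [0.486, 0.513, -0.486, 0.514]
force: [0.1, -1.4, -0.7]
grip_width: 55.6
```

Run:
```python
from h import *
rows([426.4,-44.6,27],np.radians(3),5)
shot('wrist','w4'); shot('side','d4',(250,200,400,320),5)
```

```text
pos [426.9 -43.7 100.5] dpos [ -0.5  -0.9 -73.5] rotvec [ 0.004  0.    -0.001] n 2 total tool shift (start axes) [73.5 -0.6  0.8]
[14.7, -0.1, 0.2, 0.001, 0.0, -0.0] ,
[14.7, -0.1, 0.2, 0.001, 0.0, -0.0] ,
[14.7, -0.1, 0.2, 0.001, 0.0, -0.0] ,
[14.7, -0.1, 0.2, 0.001, 0.0, -0.0] ,
[14.7, -0.1, 0.2, 0.001, 0.0, -0.0] ,
```

View pics/w4.png

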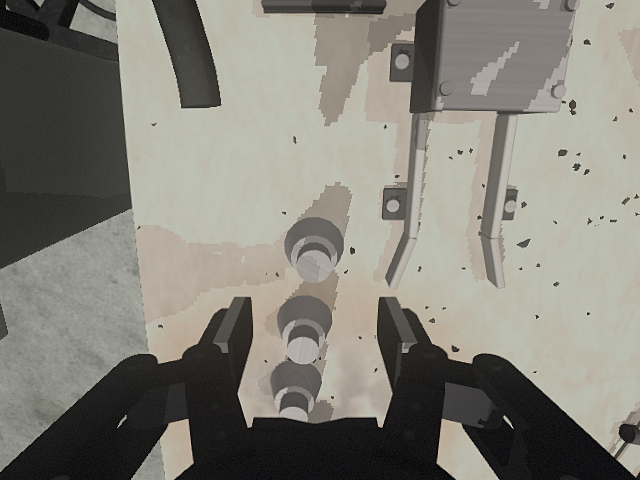

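View pics/d4.png

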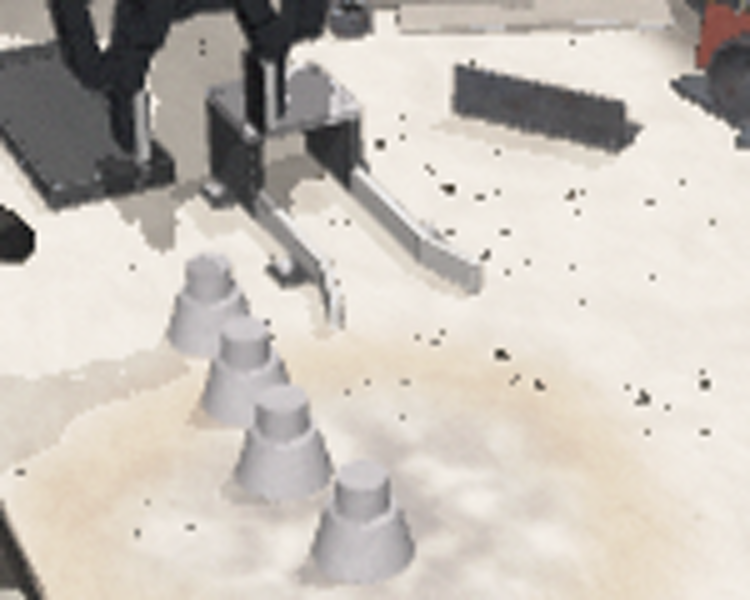

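Run:
```python
from h import *
c=lc('w4')
print(pix2(c,(314,266),40),pix2(c,(302,348),40))
im=cv2.imread('pics/w4_raw.png')
cv2.imwrite('pics/w4a.png',cv2.resize(im[0:300,380:580],None,fx=2,fy=2,interpolation=cv2.INTER_CUBIC))
```

```text
[426.9791481  -46.17999188  40.        ] [ 422.26352908 -105.98228909   40.        ]
```

View pics/w4a.png

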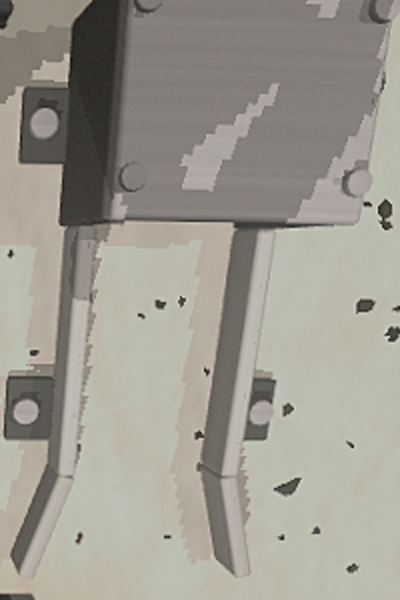

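Run:
```python
from h import *
c=lc('w4')
P=[(-30,33,54),(-30,-33,54),(-110,28,18),(-110,-28,18)]
uv=np.array([(108,221),(360,221),(61,472),(226,473)])/2+[380,0]
x=fit(c,P,uv,[515,80,1.57])
for p in uv[2:]: print(pix2(c,p,18))
for p in uv[:2]: print(pix2(c,p,54))
```

```text
[513.8  80.4] yaw deg 93.06 res px 2.47
[490.71836344 -29.92022874  18.        ]
[547.02809602 -27.06079246  18.        ]
[482.73498303  47.55505404  54.        ]
[548.85735237  52.57827004  54.        ]
```

>>> send_rows(steps=[[18.5,0,0.6,0,0,0],[18.5,0,0.6,0,0,0],[18.5,0,0.6,0,0,0],[18,0,0,0,0,0],[0,0,0,0,0,0]])

```text
time_s: 5.45
ee_pos: [425.0, -45.5, 25.0]
ee_rot: [0.485, 0.515, -0.487, 0.513]
force: [-0.7, -0.4, 0.6]
grip_width: 55.4
```

>>> send_rows(steps=[[0,0,0,0,0,0],[0,0,0,0,0,0],[0,0,0,0,0,0],[0,0,0,0,0,0],[0,0,0,0,0,0]], gripper=0)

```text
time_s: 6.08
ee_pos: [427.5, -46.1, 27.2]
ee_rot: [0.486, 0.513, -0.486, 0.514]
force: [0.8, 0.0, 6.5]
grip_width: 19.7
```

Run:
```python
from h import *
s=r.sense();print(s['time_s'],s['grip_width'],s['force'])
rows([516.7,27,100],np.radians(2.7),5)
```

```text
6.075 19.696259983432746 [0.78186059 0.01629626 6.45325658]
pos [427.5 -46.1  27.2] dpos [89.2 73.1 72.8] rotvec [ 0.008  0.    -0.002] n 3 total tool shift (start axes) [-72.6  93.2 -68.1]
[-14.5, 18.6, -13.6, 0.002, 0.0, -0.0] ,
[-14.5, 18.6, -13.6, 0.002, 0.0, -0.0] ,
[-14.5, 18.6, -13.7, 0.002, 0.0, -0.0] ,
[-14.5, 18.6, -13.7, 0.002, 0.0, -0.0] ,
[-14.5, 18.5, -13.7, 0.002, 0.0, -0.0] ,
```

>>> send_rows(steps=[[-36,0,0,0,0,0],[-36,15,-10,0,0,0],[0,38,-29,0,0,0],[0,38.5,-29,0.008,0,0],[0,0,0,0,0,0]])

```text
time_s: 6.7
ee_pos: [515.4, 28.8, 97.8]
ee_rot: [0.488, 0.512, -0.488, 0.512]
force: [-0.3, -0.2, -0.8]
grip_width: 19.7
```

Run:
```python
from h import *
shot('wrist','w5'); shot('side','d5',(250,180,400,300),5)
s=r.sense();print(s['time_s'],s['grip_width'],s['force'])
rows([516.7,27,27],np.radians(2.7),5)
```

```text
6.8 19.696111312026886 [-0.77389866  0.0707085  -0.11579576]
pos [513.4  27.2  97.5] dpos [  3.3  -0.2 -70.5] rotvec [0.001 0.    0.002] n 2 total tool shift (start axes) [70.5  3.4  0.4]
[14.1, 0.7, 0.1, 0.0, 0.0, 0.0] ,
[14.1, 0.7, 0.1, 0.0, 0.0, 0.0] ,
[14.1, 0.7, 0.1, 0.0, 0.0, 0.0] ,
[14.1, 0.7, 0.1, 0.0, 0.0, 0.0] ,
[14.1, 0.7, 0.1, 0.0, 0.0, 0.0] ,
```

View pics/w5.png

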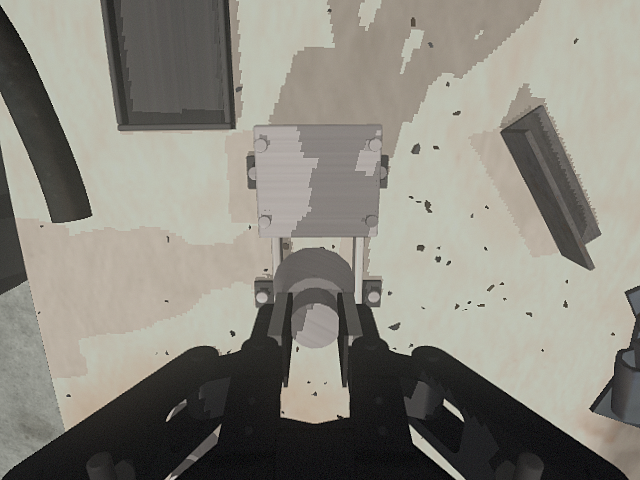

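View pics/d5.png

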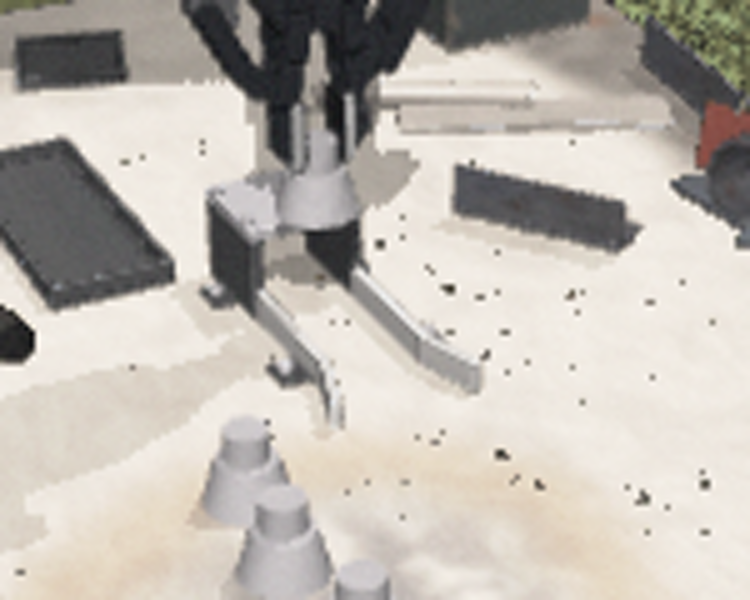

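Run:
```python
from h import *
im=cv2.imread('pics/w5_raw.png')
cv2.imwrite('pics/w5a.png',cv2.resize(im[110:320,230:410],None,fx=2.8,fy=2.8,interpolation=cv2.INTER_CUBIC))
```

```text
(no output)
```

View pics/w5a.png

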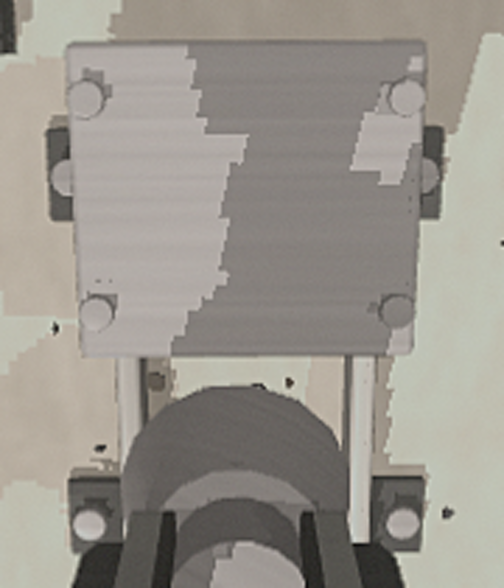

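Run:
```python
from h import *
c=lc('w5')
z=lambda p:np.array(p)/2.8+[230,110]
uv=[z(p) for p in [(67,43),(426,40),(412,353),(81,354)]]
fit(c,[(30,33,54),(30,-33,54),(-30,-33,54),(-30,33,54)],uv,[515,80,1.57])
for p in [(131.5,380),(362.5,380)]: print(pix2(c,z(p),18))
print(pix2(c,z((120,480)),70),pix2(c,z((350,480)),70))
s=r.sense();print(s['ee_pos'])
```

```text
[514.8  80.1] yaw deg 93.14 res px 1.49
[490.36464996  31.864174    18.        ]
[545.13967916  34.6131323   18.        ]
[493.50020252  29.70771755  70.        ] [536.7253233   31.87927459  70.        ]
[513.38641672  27.2037129   97.48286143]
```

>>> send_rows(steps=[[16,0.8,0,0,0,0],[16,1,0,0,0,0],[16,1,0,0,0,0],[14,0,0,0,0,0],[8,0,0,0,0,0]])

```text
time_s: 7.42
ee_pos: [516.1, 27.1, 27.0]
ee_rot: [0.488, 0.512, -0.489, 0.511]
force: [-13.1, -0.6, 42.5]
grip_width: 19.7
```

>>> send_rows(steps=[[0,0,0,0,0,0],[0,0,0,0,0,0],[0,0,0,0,0,0],[0,0,0,0,0,0],[0,0,0,0,0,0]])

```text
time_s: 8.05
ee_pos: [516.9, 27.1, 28.4]
ee_rot: [0.488, 0.512, -0.488, 0.512]
force: [0.0, -0.2, -1.1]
grip_width: 19.9
```

>>> send_rows(steps=[[0,0,0,0,0,0],[0,0,0,0,0,0],[-10,0,0,0,0,0],[-30,0,0,0,0,0],[-33,0,0,0,0,0]], gripper=0.65)

```text
time_s: 8.68
ee_pos: [516.6, 27.1, 102.4]
ee_rot: [0.488, 0.512, -0.488, 0.511]
force: [0.0, -0.2, 0.2]
grip_width: 55.8
```

Run:
```python
from h import *
shot('wrist','w6'); shot('side','d6',(250,180,400,300),5)
rows([422.5,-105,90],np.radians(2.7),5)
```

```text
pos [520.2  27.  106.5] dpos [ -97.7 -132.   -16.5] rotvec [-0.     0.001 -0.008] n 3 total tool shift (start axes) [  15.8 -103.9  127.2]
[3.2, -20.8, 25.4, -0.0, 0.0, -0.002] ,
[3.2, -20.8, 25.4, -0.0, 0.0, -0.002] ,
[3.2, -20.8, 25.4, -0.0, 0.0, -0.002] ,
[3.2, -20.8, 25.4, -0.0, 0.0, -0.002] ,
[3.3, -20.8, 25.4, -0.0, 0.0, -0.002] ,
```

View pics/w6.png

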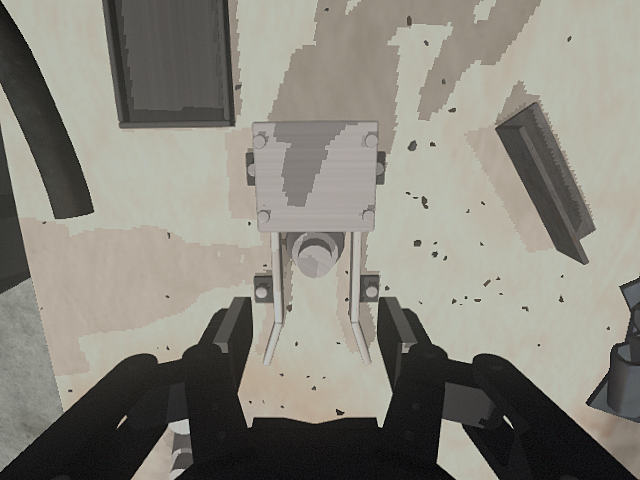

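View pics/d6.png

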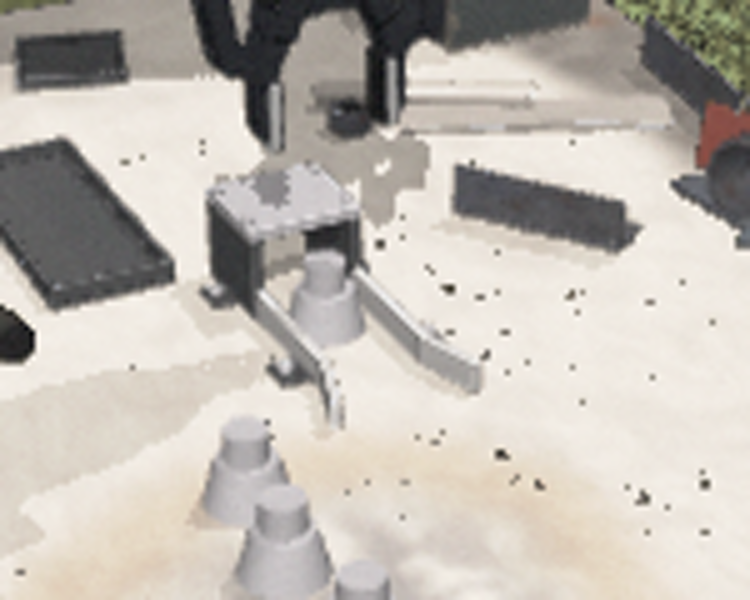

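>>> send_rows(steps=[[0,-20,26,0,0,0],[0,-26,32,0,0,0],[2,-26,32,0,0,0],[14,-26,32,0,0,0],[0,-3,8,0,0,0]])

```text
time_s: 9.4
ee_pos: [420.0, -108.5, 84.1]
ee_rot: [0.488, 0.512, -0.489, 0.51]
force: [0.5, -0.3, 0.4]
grip_width: 55.3
```

>>> send_rows(steps=[[0,0,0,0,0,0],[0,0,0,0,0,0],[0,0,0,0,0,0],[0,0,0,0,0,0],[0,0,0,0,0,0]])

```text
time_s: 10.02
ee_pos: [422.3, -107.2, 85.3]
ee_rot: [0.488, 0.512, -0.488, 0.512]
force: [-0.6, 0.3, 0.2]
grip_width: 55.5
```

Run:
```python
from h import *
shot('wrist','w7')
rows([422.5,-105,27.5],np.radians(2.7),5)
```

```text
pos [ 422.2 -107.3   85.3] dpos [  0.3   2.3 -57.8] rotvec [ 0. -0.  0.] n 1 total tool shift (start axes) [57.8  0.4 -2.3]
[11.6, 0.1, -0.5, 0.0, -0.0, 0.0] ,
[11.6, 0.1, -0.5, 0.0, -0.0, 0.0] ,
[11.6, 0.1, -0.5, 0.0, -0.0, 0.0] ,
[11.6, 0.1, -0.5, 0.0, -0.0, 0.0] ,
[11.6, 0.1, -0.5, 0.0, -0.0, 0.0] ,
```

View pics/w7.png

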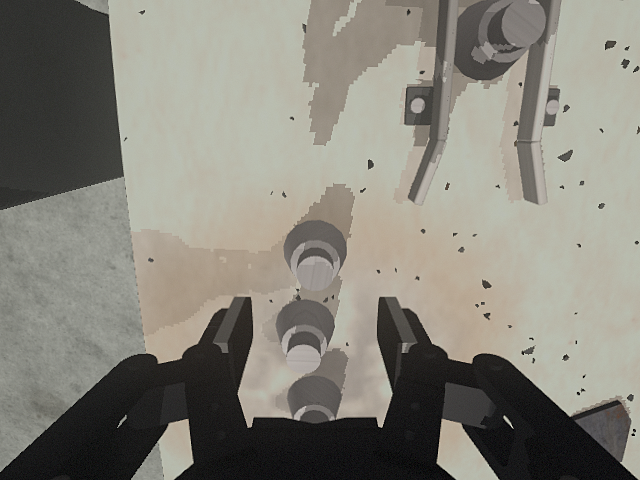

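Run:
```python
from h import *
c=lc('w7')
print(pix2(c,(316,273),40),pix2(c,(304,356),40))
```

```text
[ 423.3396068  -107.83638856   40.        ] [ 418.62022842 -164.70501732   40.        ]
```

>>> send_rows(steps=[[16,0.3,0,0,0,0],[16,0.3,0,0,0,0],[16,0,0,0,0,0],[9,0,0,0,0,0],[0,0,0,0,0,0]])

```text
time_s: 10.7
ee_pos: [421.8, -107.2, 27.1]
ee_rot: [0.488, 0.512, -0.488, 0.511]
force: [0.4, -0.1, 0.2]
grip_width: 55.5
```

>>> send_rows(steps=[[0,0,0,0,0,0],[0,0,0,0,0,0],[0,0,0,0,0,0],[0,0,0,0,0,0],[0,0,0,0,0,0]], gripper=0)

```text
time_s: 11.32
ee_pos: [423.4, -107.7, 29.0]
ee_rot: [0.488, 0.511, -0.488, 0.512]
force: [-0.0, 0.5, 6.4]
grip_width: 20.2
```

Run:
```python
from h import *
rows([518.5,-22,90],np.radians(2.7),5)
```

```text
pos [ 423.4 -107.7   29. ] dpos [95.1 85.7 61. ] rotvec [-0.     0.001 -0.001] n 3 total tool shift (start axes) [-60.9  99.1 -81.1]
[-12.2, 19.8, -16.2, -0.0, 0.0, -0.0] ,
[-12.2, 19.8, -16.2, -0.0, 0.0, -0.0] ,
[-12.2, 19.8, -16.2, -0.0, 0.0, -0.0] ,
[-12.2, 19.8, -16.2, -0.0, 0.0, -0.0] ,
[-12.2, 19.8, -16.2, -0.0, 0.0, -0.0] ,
```

>>> send_rows(steps=[[-36,0,0,0,0,0],[-25,24,-20,0,0,0],[0,37,-30,0,0,0],[0,38,-31,0,0,0],[0,0,0,0,0,0]])

```text
time_s: 11.95
ee_pos: [519.1, -19.8, 88.8]
ee_rot: [0.487, 0.513, -0.487, 0.512]
force: [-0.1, -0.9, -0.3]
grip_width: 19.7
```

>>> send_rows(steps=[[0,0,0,0,0,0],[0,0,0,0,0,0],[0,0,0,0,0,0],[0,0,0,0,0,0],[0,0,0,0,0,0]])

```text
time_s: 12.58
ee_pos: [517.8, -22.1, 89.5]
ee_rot: [0.488, 0.511, -0.488, 0.512]
force: [0.3, -0.5, -1.4]
grip_width: 19.8
```

Run:
```python
from h import *
shot('wrist','w8'); shot('side','d8',(250,180,400,300),5)
rows([518.5,-22,29],np.radians(2.7),5)
```

```text
pos [517.8 -22.   89.4] dpos [  0.7   0.  -60.4] rotvec [-0.  0. -0.] n 2 total tool shift (start axes) [60.4  0.7  0. ]
[12.1, 0.1, 0.0, -0.0, 0.0, -0.0] ,
[12.1, 0.1, 0.0, -0.0, 0.0, -0.0] ,
[12.1, 0.1, 0.0, -0.0, 0.0, -0.0] ,
[12.1, 0.1, 0.0, -0.0, 0.0, -0.0] ,
[12.1, 0.1, 0.0, -0.0, 0.0, -0.0] ,
```

View pics/w8.png

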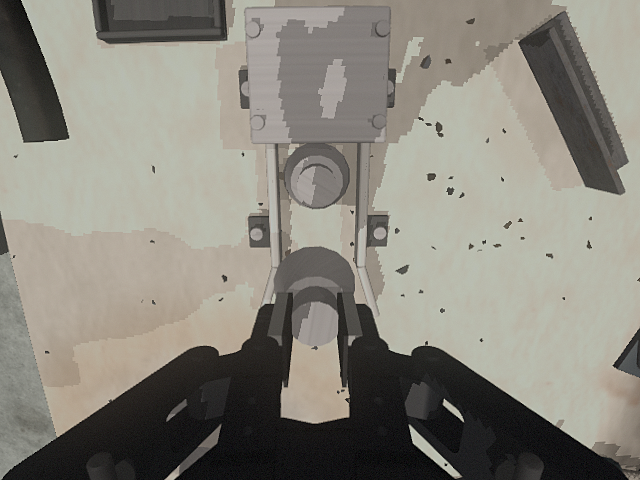

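View pics/d8.png

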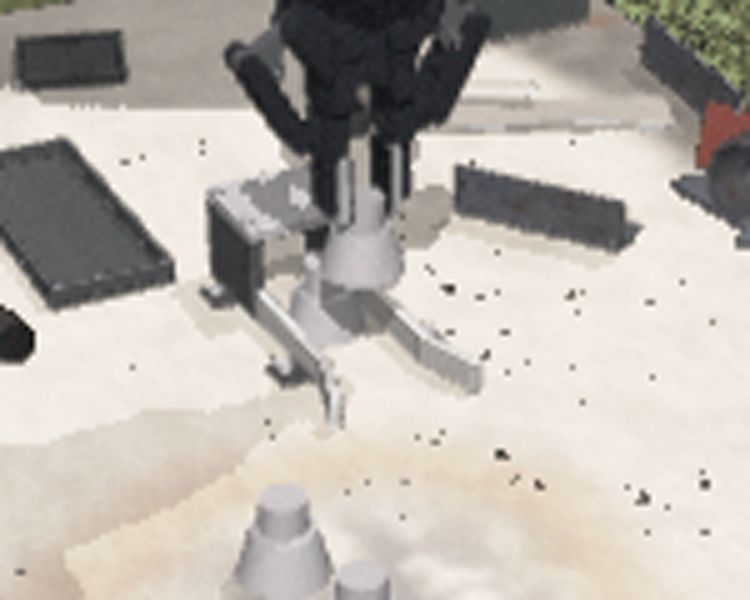

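>>> send_rows(steps=[[18,0.5,0,0,0,0],[18,0.5,0,0,0,0],[14,0,0,0,0,0],[6,0,0,0,0,0],[4,0,0,0,0,0]])

```text
time_s: 13.3
ee_pos: [518.6, -21.8, 28.9]
ee_rot: [0.488, 0.512, -0.488, 0.511]
force: [-8.1, 1.6, 18.9]
grip_width: 19.7
```

>>> send_rows(steps=[[0,0,0,0,0,0],[0,0,0,0,0,0],[-10,0,0,0,0,0],[-30,0,0,0,0,0],[-30,0,0,0,0,0]], gripper=0.65)

```text
time_s: 13.92
ee_pos: [518.8, -21.9, 100.8]
ee_rot: [0.488, 0.512, -0.488, 0.512]
force: [0.7, -0.6, -0.6]
grip_width: 55.2
```

>>> send_rows(steps=[[-20,0,0,0,0,0],[-30,-10,50,0,0,0],[-30,-10,50,0,0,0],[0,-10,50,0,0,0],[0,0,0,0,0,0]])

```text
time_s: 14.55
ee_pos: [495.7, -176.5, 181.0]
ee_rot: [0.489, 0.51, -0.489, 0.512]
force: [-0.1, 0.6, -0.1]
grip_width: 55.4
```

>>> send_rows(steps=[[0,0,0,0,0,0],[0,0,0,0,0,0],[0,0,0,0,0,0],[0,0,0,0,0,0],[0,0,0,0,0,0]])

```text
time_s: 15.18
ee_pos: [496.0, -172.7, 179.2]
ee_rot: [0.488, 0.512, -0.488, 0.512]
force: [-1.2, 0.7, 0.4]
grip_width: 55.5
```

Run:
```python
from h import *
shot('wrist','w9'); shot('side','d9',(250,180,450,340),4)
s=r.sense();print(s['time_s'],s['ee_pos'])
```

```text
15.275 [ 495.93711875 -172.92174587  179.27459944]
```

View pics/w9.png

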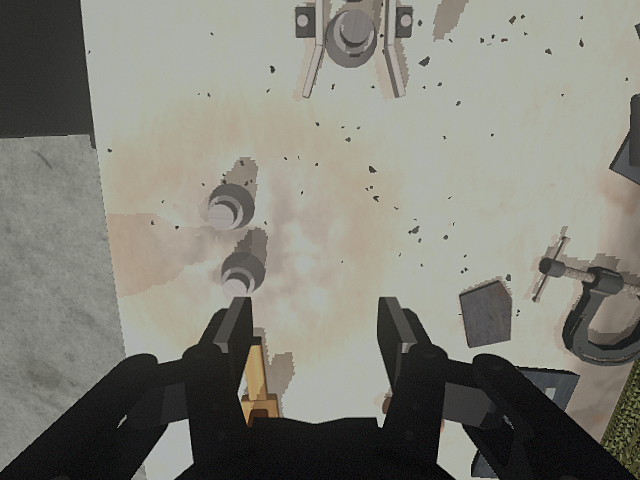

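View pics/d9.png

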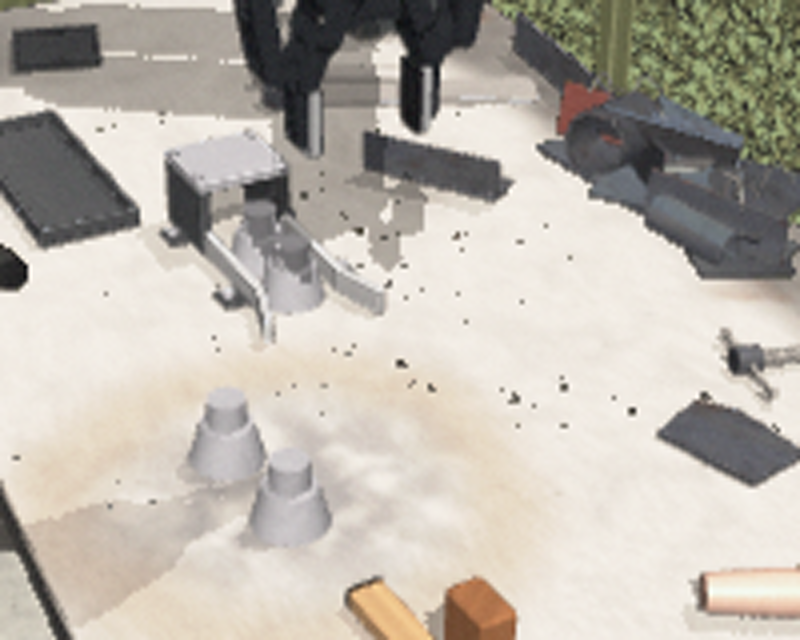

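>>> send_rows(steps=[[-5,-12,25,0,0,0],[-5,-12,30,0,0,0],[-5,-12,30,0,0,0],[-5,-12,27,0,0,0],[0,0,0,0,0,0]])

```text
time_s: 15.9
ee_pos: [452.7, -289.0, 199.8]
ee_rot: [0.489, 0.511, -0.489, 0.511]
force: [-0.2, -0.0, 0.1]
grip_width: 55.1
```

>>> send_rows(steps=[[0,0,0,0,0,0],[0,0,0,0,0,0],[0,0,0,0,0,0],[0,0,0,0,0,0],[0,0,0,0,0,0]])

```text
time_s: 16.52
ee_pos: [453.3, -287.0, 199.3]
ee_rot: [0.488, 0.512, -0.488, 0.512]
force: [0.4, -0.5, -0.7]
grip_width: 55.2
```

Run:
```python
from h import *
shot('wrist','w10'); shot('side','d10',(280,280,460,400),4)
s=r.sense();print(s['time_s'],s['ee_pos'])
```

```text
16.625 [ 453.24316932 -287.14979642  199.30479953]
```

View pics/w10.png

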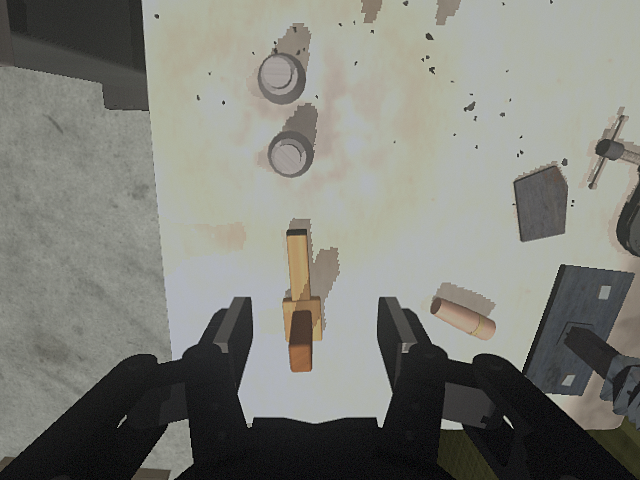

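View pics/d10.png

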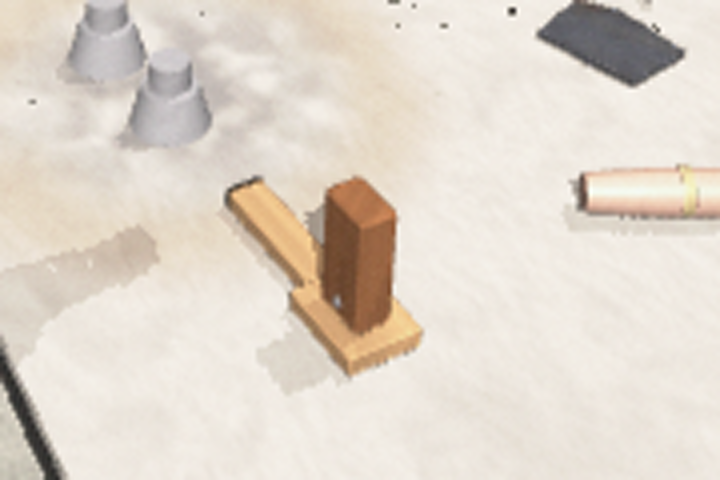

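Run:
```python
from h import *
im=cv2.imread('pics/w10_raw.png')
cv2.imwrite('pics/w10a.png',cv2.resize(im[215:385,260:345],None,fx=4,fy=4,interpolation=cv2.INTER_CUBIC))
```

```text
(no output)
```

View pics/w10a.png

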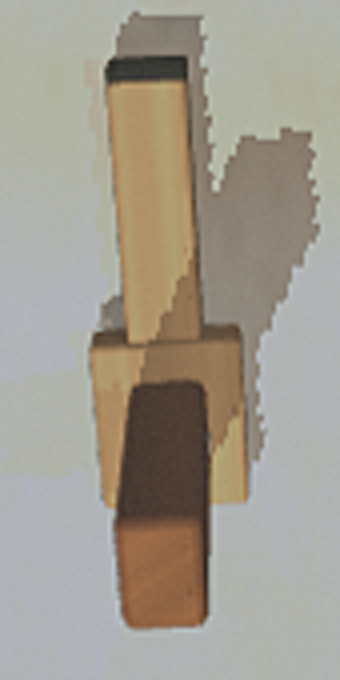

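Run:
```python
from h import *
c=lc('w10')
z=lambda p:np.array(p)/4+[260,215]
P=[(100,10,12),(100,-10,12),(25,20,12),(25,-20,12),(15,10,76),(15,-10,76),(-15,-10,76),(-15,10,76),(-25,-20,12)]
uv=[z(p) for p in [(107,81),(187,79),(92,346),(243,342),(116,521),(208,518),(207,626),(122,626),(247,502)]]
x=fit(c,P,uv,[440,-370,1.57])
fit(c,P[:4]+P[8:],uv[:4]+uv[8:],x)
fit(c,P[4:8],uv[4:8],x)
for k in [(283,73),(288,154)]: print(pix2(c,k,40))
```

```text
[ 446.8 -405.4] yaw deg 95.43 res px 3.16
[ 446.8 -406.6] yaw deg 95.55 res px 2.01
[ 446.9 -404. ] yaw deg 93.32 res px 1.07
[ 422.92778526 -167.68952297   40.        ]
[ 428.58676437 -230.00101793   40.        ]
```

Run:
```python
from h import *
rows([446.8,-405,100],np.radians(2.7),5)
```

```text
pos [ 453.2 -287.1  199.3] dpos [  -6.4 -117.9  -99.3] rotvec [-0.  0. -0.] n 3 total tool shift (start axes) [ 99.3 -12.  117.4]
[19.9, -2.4, 23.5, -0.0, 0.0, -0.0] ,
[19.9, -2.4, 23.5, -0.0, 0.0, -0.0] ,
[19.9, -2.4, 23.5, -0.0, 0.0, -0.0] ,
[19.9, -2.4, 23.5, -0.0, 0.0, -0.0] ,
[19.9, -2.4, 23.5, -0.0, 0.0, -0.0] ,
```

>>> send_rows(steps=[[0,-3,30,0,0,0],[24,-3,30,0,0,0],[37,-3,30,0,0,0],[38,-3,27.5,0,0,0],[0,0,0,0,0,0]])

```text
time_s: 17.25
ee_pos: [444.1, -404.6, 95.8]
ee_rot: [0.489, 0.514, -0.489, 0.509]
force: [0.0, 1.0, 0.2]
grip_width: 55.4
```

>>> send_rows(steps=[[0,0,0,0,0,0],[20,0,0,0,0,0],[20,0,0,0,0,0],[20,0,0,0,0,0],[4,0,0,0,0,0]])

```text
time_s: 17.88
ee_pos: [445.4, -403.5, 33.4]
ee_rot: [0.488, 0.513, -0.488, 0.51]
force: [-0.9, -0.0, -0.1]
grip_width: 55.4
```

>>> send_rows(steps=[[0,0,0,0,0,0],[0,0,0,0,0,0],[0,0,0,0,0,0],[0,0,0,0,0,0],[0,0,0,0,0,0]], gripper=0, force=60)

```text
time_s: 18.5
ee_pos: [447.1, -405.8, 37.0]
ee_rot: [0.488, 0.511, -0.488, 0.512]
force: [0.2, -2.1, 2.3]
grip_width: 19.3
```

Run:
```python
from h import *
shot('side','d11',(280,250,460,400),4)
s=r.sense();print(s['time_s'],s['ee_pos'],s['grip_width'],s['force'])
rows([519+0.047*90,80.5-250,45],np.radians(2.7),5)
```

```text
18.55 [ 447.10904289 -405.77575923   37.00002652] 19.393535975399196 [-0.34612602 -2.59868787  2.25649747]
pos [ 447.1 -405.8   37. ] dpos [ 76.1 236.3   8. ] rotvec [-0.     0.001 -0.001] n 5 total tool shift (start axes) [  -8.2   87.1 -232.4]
[-1.6, 17.4, -46.5, -0.0, 0.0, -0.0] ,
[-1.6, 17.4, -46.5, -0.0, 0.0, -0.0] ,
[-1.6, 17.4, -46.5, -0.0, 0.0, -0.0] ,
[-1.6, 17.4, -46.5, -0.0, 0.0, -0.0] ,
[-1.6, 17.4, -46.5, -0.0, 0.0, -0.0] ,
```

View pics/d11.png

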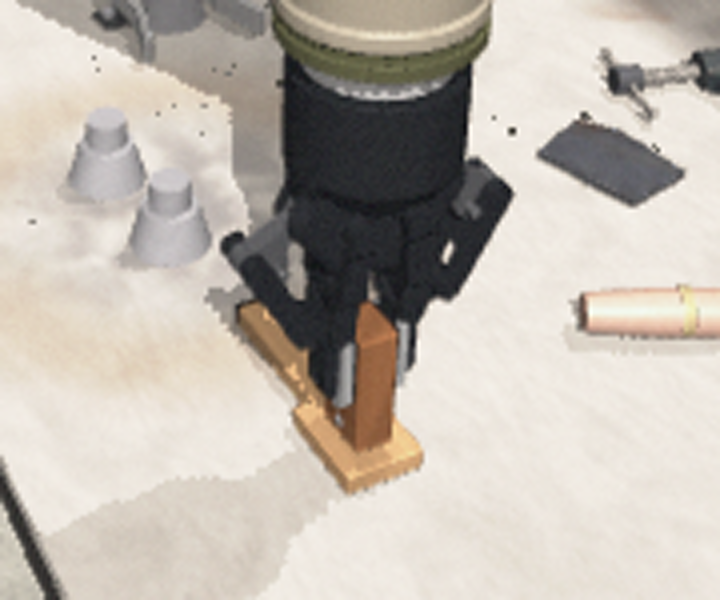

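>>> send_rows(steps=[[-8,0,0,0,0,0],[0,30,0,0,0,0],[0,40,-10,0,0,0],[0,17,-40,0,0,0],[0,0,-40,0,0,0]])

```text
time_s: 19.18
ee_pos: [530.3, -309.6, 44.1]
ee_rot: [0.488, 0.512, -0.488, 0.512]
force: [0.2, 0.3, -2.2]
grip_width: 19.3
```

>>> send_rows(steps=[[0,0,-50,0,0,0],[0,0,-50,0,0,0],[0,0,-42,0,0,0],[0,0,0,0,0,0],[0,0,0,0,0,0]])

```text
time_s: 19.8
ee_pos: [522.7, -169.4, 44.4]
ee_rot: [0.488, 0.512, -0.488, 0.512]
force: [0.5, -0.7, -2.2]
grip_width: 19.4
```

>>> send_rows(steps=[[0,0,0,0,0,0],[0,0,0,0,0,0],[0,0,0,0,0,0],[0,0,0,0,0,0],[0,0,0,0,0,0]])

```text
time_s: 20.42
ee_pos: [522.7, -169.4, 44.3]
ee_rot: [0.488, 0.512, -0.488, 0.512]
force: [-0.7, -0.1, -2.5]
grip_width: 19.6
```

Run:
```python
from h import *
shot('side','d12',(250,180,450,330),4);shot('wrist','w12')
s=r.sense();print(s['time_s'],s['ee_pos'],s['grip_width'],s['force'])
rows([522.5,80.5-250,38],np.radians(2.7),5)
```

```text
20.525 [ 522.73552569 -169.31390771   44.27445389] 19.38939507477253 [ 0.12387064  0.69652492 -2.07443646]
pos [ 522.7 -169.3   44.3] dpos [-0.2 -0.2 -6.3] rotvec [-0. -0.  0.] n 1 total tool shift (start axes) [ 6.3 -0.2  0.2]
[1.3, -0.0, 0.0, -0.0, -0.0, 0.0] ,
[1.3, -0.0, 0.0, -0.0, -0.0, 0.0] ,
[1.3, -0.0, 0.0, -0.0, -0.0, 0.0] ,
[1.3, -0.0, 0.0, -0.0, -0.0, 0.0] ,
[1.3, -0.0, 0.0, -0.0, -0.0, 0.0] ,
```

View pics/w12.png

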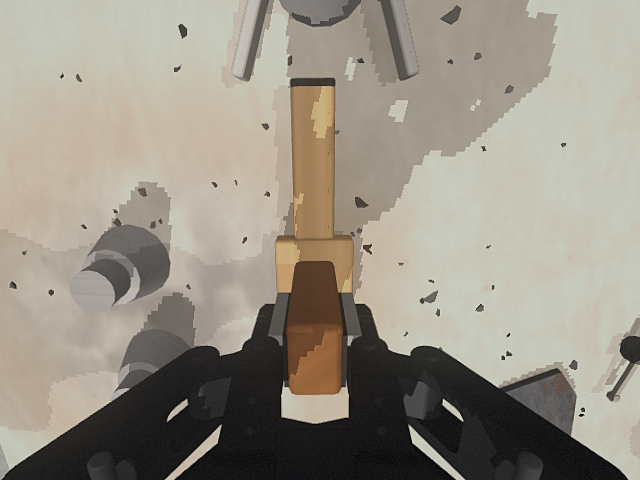

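View pics/d12.png

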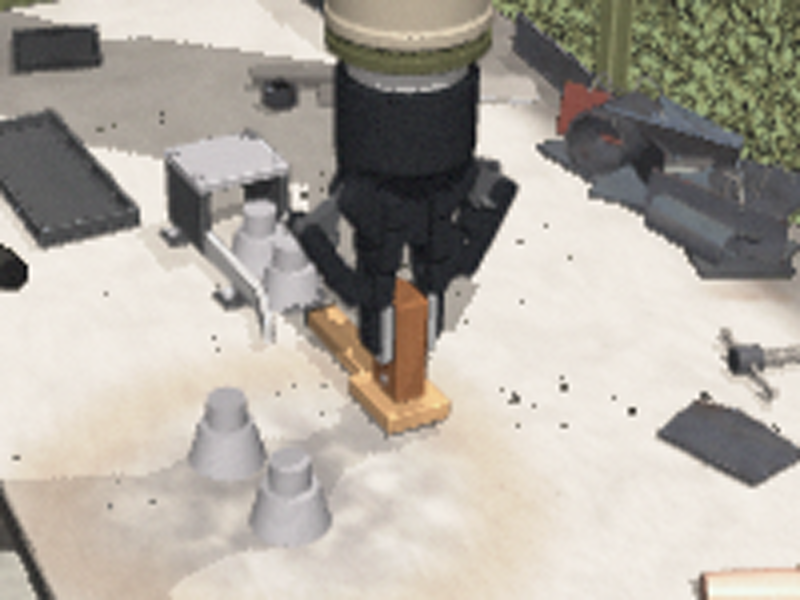

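Run:
```python
from h import *
c=lc('w12')
for p in [(240,77),(408,75)]: print('flare',pix2(c,p,18))
for p in [(291,84),(335,84)]: print('nose',pix2(c,p,19))
for p in [(276,238),(353,236)]: print('shoe',pix2(c,p,19))
for p in [(288,324),(340,324)]: print('handle',pix2(c,p,83))
for p in [(279,8),(361,8)]: print('cap',pix2(c,p,3))
```

```text
flare [485.21903117 -70.12858615  18.        ]
flare [559.24711975 -65.67618523  18.        ]
nose [507.88547076 -72.18238332  19.        ]
nose [527.23122354 -71.26063316  19.        ]
shoe [ 502.45307648 -143.58230931   19.        ]
shoe [ 540.67846171 -140.71480934   19.        ]
handle [ 513.21096944 -153.19942341   83.        ]
handle [ 530.62093392 -152.36922358   83.        ]
cap [500.29108539 -37.89853582   3.        ]
cap [537.89586874 -36.06221594   3.        ]
```

>>> send_rows(steps=[[3,2.5,0,0,0,0],[3,0,0,0,0,0],[0,0,-20,0,0,0],[0,0,-20,0,0,0],[0,0,-10,0,0,0]])

```text
time_s: 21.15
ee_pos: [523.0, -117.6, 38.4]
ee_rot: [0.488, 0.512, -0.488, 0.512]
force: [0.9, -1.0, -2.1]
grip_width: 19.6
```

>>> send_rows(steps=[[0,0,-20,0,0,0],[0,0,-20,0,0,0],[0,0,-20,0,0,0],[0,0,-10,0,0,0],[0,0,-10,0,0,0]])

```text
time_s: 21.78
ee_pos: [519.1, -38.6, 38.3]
ee_rot: [0.488, 0.512, -0.488, 0.512]
force: [0.5, -1.2, -2.5]
grip_width: 19.1
```

Run:
```python
from h import *
shot('side','d13',(250,160,450,310),4);shot('wrist','w13')
s=r.sense();print(s['time_s'],s['ee_pos'],s['grip_width'],s['force'])
```

```text
21.875 [518.9708237  -38.37750941  38.19672552] 19.09298262223684 [ 0.08331735 -0.8166164  -3.0183597 ]
```

View pics/w13.png

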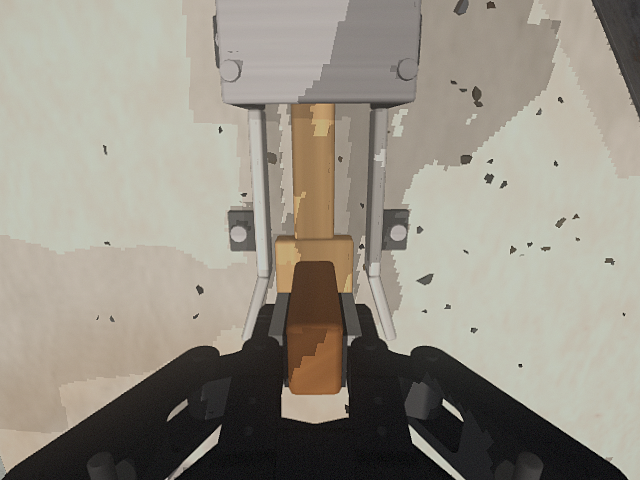

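View pics/d13.png

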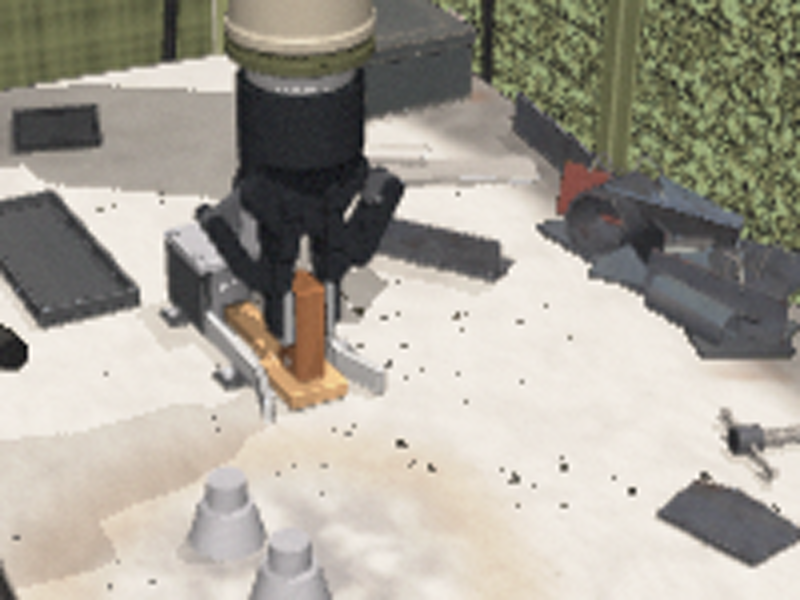

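>>> send_rows(steps=[[0,1.2,-12,0,0,0],[0,1.2,-16,0,0,0],[0,0,-16,0,0,0],[0,0,-14,0,0,0],[0,0,-10,0,0,0]])

```text
time_s: 22.5
ee_pos: [518.2, 29.8, 38.3]
ee_rot: [0.488, 0.512, -0.488, 0.512]
force: [-0.3, -0.6, -2.8]
grip_width: 19.2
```

Run:
```python
from h import *
s=r.sense();print(s['time_s'],s['ee_pos'],s['grip_width'],s['force'])
shot('wrist','w14')
```

```text
22.5 [518.17936982  29.84483196  38.25541946] 19.170787143456607 [-0.25182082 -0.55384644 -2.80688089]
```

View pics/w14.png

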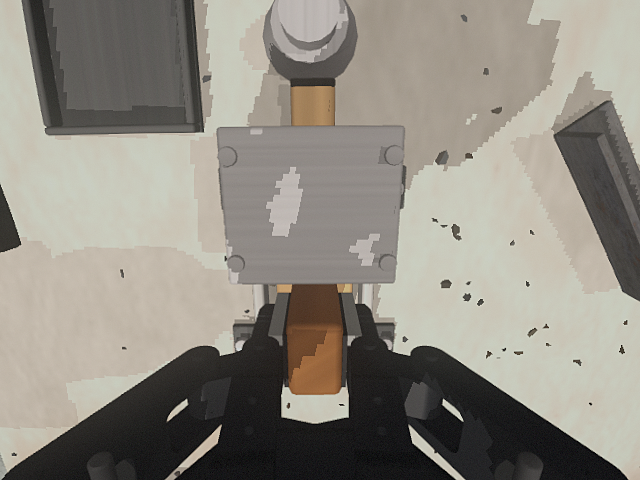

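>>> send_rows(steps=[[0,0,20,0,0,0],[0,0,30,0,0,0],[0,0,45,0,0,0],[0,0,45,0,0,0],[0,0,40,0,0,0]])

```text
time_s: 23.18
ee_pos: [526.9, -152.6, 38.4]
ee_rot: [0.488, 0.511, -0.488, 0.512]
force: [0.9, -0.0, -2.7]
grip_width: 19.5
```

>>> send_rows(steps=[[0,0,30,0,0,0],[0,0,15,0,0,0],[0,0,0,0,0,0],[0.6,0,0,0,0,0],[0.6,0,0,0,0,0]])

```text
time_s: 23.8
ee_pos: [528.9, -194.9, 37.0]
ee_rot: [0.488, 0.512, -0.488, 0.512]
force: [-2.4, 1.7, 2.6]
grip_width: 19.3
```

>>> send_rows(steps=[[0,0,0,0,0,0],[0,0,0,0,0,0],[0,0,0,0,0,0],[-30,0,0,0,0,0],[-50,0,0,0,0,0]], gripper=0.65)

```text
time_s: 24.42
ee_pos: [527.1, -195.2, 115.7]
ee_rot: [0.488, 0.513, -0.489, 0.51]
force: [1.1, 0.0, 0.9]
grip_width: 55.5
```

>>> send_rows(steps=[[-20,-20,-20,0,0,0],[-20,-20,-20,0,0,0],[0,0,0,0,0,0],[0,0,0,0,0,0],[0,0,0,0,0,0]])

```text
time_s: 25.05
ee_pos: [486.9, -158.2, 156.2]
ee_rot: [0.488, 0.512, -0.488, 0.511]
force: [-0.2, -0.1, -0.4]
grip_width: 55.4
```

Run:
```python
from h import *
s=r.sense();print(s['time_s'],s['ee_pos'],s['grip_width'],s['force'])
shot('wrist','w15')
```

```text
25.05 [ 486.93340633 -158.23044507  156.16506091] 55.36288590523838 [-0.20655848 -0.12523222 -0.44904196]
```

View pics/w15.png

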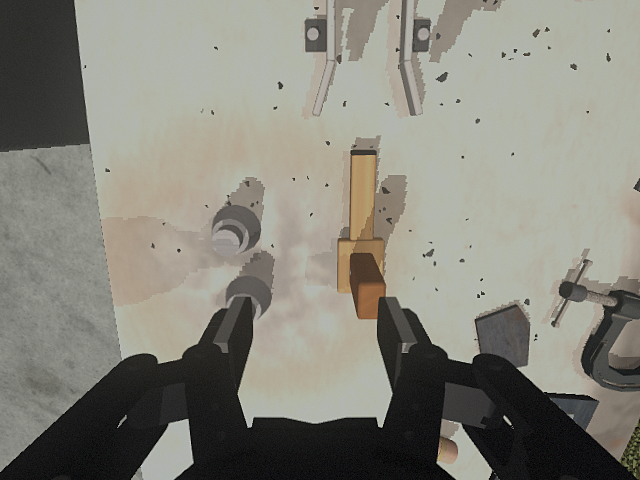

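Run:
```python
from h import *
c=lc('w15'); print(pix2(c,(227,239),40)); c=lc('w9'); print(pix2(c,(223,211),40),pix2(c,(237,285),40))
rows([420.5,-166,90],np.radians(2.7),5)
```

```text
[ 419.71390522 -163.9848417    40.        ]
[ 420.60004565 -162.20849449   40.        ] [ 430.79705232 -228.13266118   40.        ]
pos [ 486.9 -158.2  156.1] dpos [-66.4  -7.8 -66.1] rotvec [-0.001 -0.001  0.001] n 2 total tool shift (start axes) [ 66.2 -66.6   4.7]
[13.2, -13.3, 0.9, -0.0, -0.0, 0.0] ,
[13.2, -13.3, 0.9, -0.0, -0.0, 0.0] ,
[13.2, -13.3, 0.9, -0.0, -0.0, 0.0] ,
[13.2, -13.3, 0.9, -0.0, -0.0, 0.0] ,
[13.2, -13.3, 0.9, -0.0, -0.0, 0.0] ,
```

Go above cap 3 and check before descending.

>>> send_rows(steps=[[15,-30,2,0,0,0],[30,-36,2.5,0,0,0],[21,0,0,0,0,0],[0,0,0,0,0,0],[0,0,0,0,0,0]])

```text
time_s: 25.72
ee_pos: [422.1, -165.9, 91.9]
ee_rot: [0.488, 0.511, -0.488, 0.512]
force: [1.0, 0.6, 0.2]
grip_width: 55.6
```

Run:
```python
from h import *
s=r.sense();print(s['time_s'],s['ee_pos'])
shot('wrist','w16',(200,200,440,440),2.4)
```

```text
25.725 [ 422.12566683 -165.94656561   91.87958638]
```

View pics/w16.png

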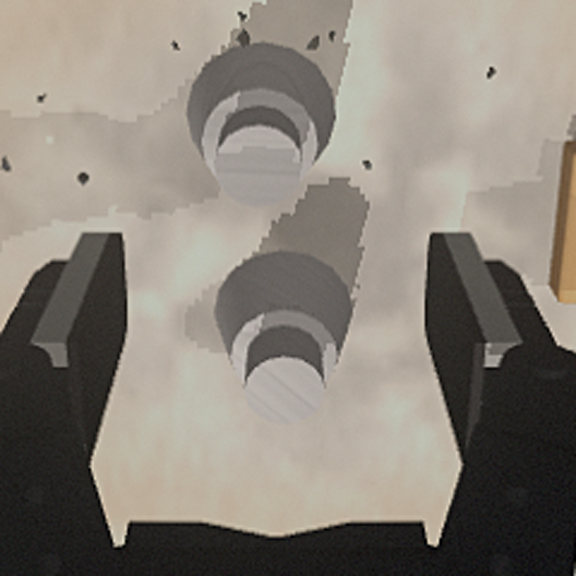

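Run:
```python
from h import *
c=lc('w16'); print(pix2(c,(259/2.4+200,165/2.4+200),40),pix2(c,(285/2.4+200,388/2.4+200),40))
s=r.sense();print(s['time_s'],s['ee_pos'])
```

```text
[ 418.45388431 -166.88784566   40.        ] [ 428.27652936 -232.20421701   40.        ]
25.775 [ 422.46411556 -166.08965473   92.25898948]
```

>>> send_rows(steps=[[16,-1.6,0.5,0,0,0],[17,-1.6,0.5,0,0,0],[17,0,0,0,0,0],[13,0,0,0,0,0],[0,0,0,0,0,0]], force=40)

```text
time_s: 26.4
ee_pos: [417.0, -166.1, 26.4]
ee_rot: [0.488, 0.513, -0.488, 0.511]
force: [-0.1, 0.3, 0.7]
grip_width: 55.5
```

>>> send_rows(steps=[[0,0,0,0,0,0],[0,0,0,0,0,0],[0,0,0,0,0,0],[0,0,0,0,0,0],[0,0,0,0,0,0]], gripper=0)

```text
time_s: 27.02
ee_pos: [418.9, -167.1, 28.8]
ee_rot: [0.488, 0.511, -0.488, 0.512]
force: [-0.5, 0.6, 5.8]
grip_width: 19.6
```

Run:
```python
from h import *
s=r.sense();print(s['time_s'],s['grip_width'],s['force'])
rows([517.3,27,90],np.radians(2.7),5)
```

```text
27.025 19.608419132547446 [-0.51991156  0.64882157  5.78641199]
pos [ 418.9 -167.1   28.8] dpos [ 98.4 194.1  61.2] rotvec [-0.     0.001 -0.001] n 4 total tool shift (start axes) [ -61.2  107.5 -189.2]
[-12.2, 21.5, -37.8, -0.0, 0.0, -0.0] ,
[-12.2, 21.5, -37.8, -0.0, 0.0, -0.0] ,
[-12.2, 21.5, -37.8, -0.0, 0.0, -0.0] ,
[-12.2, 21.5, -37.8, -0.0, 0.0, -0.0] ,
[-12.2, 21.5, -37.8, -0.0, 0.0, -0.0] ,
```

>>> send_rows(steps=[[-36,0,0,0,0,0],[-25,20,-34,0,0,0],[0,32,-55,0,0,0],[0,32,-55,0,0,0],[0,23.5,-45,0,0,0]])

```text
time_s: 27.65
ee_pos: [516.2, 27.2, 88.9]
ee_rot: [0.488, 0.512, -0.488, 0.512]
force: [0.8, -0.8, -1.0]
grip_width: 19.9
```

>>> send_rows(steps=[[0,0,0,0,0,0],[0,0,0,0,0,0],[0,0,0,0,0,0],[0,0,0,0,0,0],[0,0,0,0,0,0]])

```text
time_s: 28.28
ee_pos: [515.6, 24.4, 89.2]
ee_rot: [0.488, 0.511, -0.488, 0.511]
force: [0.0, -0.7, -0.3]
grip_width: 19.8
```

Run:
```python
from h import *
s=r.sense();print(s['time_s'],s['grip_width'],s['force'])
rows([517.3,27,29],np.radians(2.7),5)
shot('wrist','w17')
```

```text
28.275 19.766879961853718 [ 0.03893279 -0.6768244  -0.26245873]
pos [515.6  24.4  89.2] dpos [  1.7   2.6 -60.2] rotvec [-0.001  0.    -0.   ] n 2 total tool shift (start axes) [60.2  1.9 -2.5]
[12.0, 0.4, -0.5, -0.0, 0.0, -0.0] ,
[12.0, 0.4, -0.5, -0.0, 0.0, -0.0] ,
[12.0, 0.4, -0.5, -0.0, 0.0, -0.0] ,
[12.0, 0.4, -0.5, -0.0, 0.0, -0.0] ,
[12.0, 0.4, -0.5, -0.0, 0.0, -0.0] ,
```

View pics/w17.png

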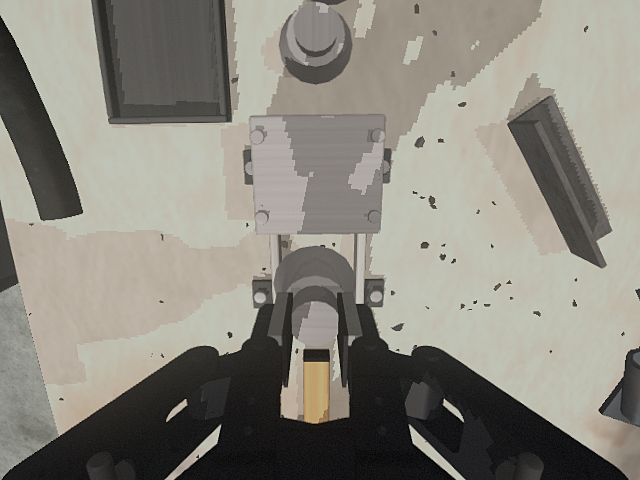

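>>> send_rows(steps=[[18,1,-1,0,0,0],[18,0.9,-1,0,0,0],[14,0,0,0,0,0],[6,0,0,0,0,0],[4,0,0,0,0,0]])

```text
time_s: 28.95
ee_pos: [517.2, 27.3, 28.7]
ee_rot: [0.488, 0.512, -0.488, 0.511]
force: [-9.8, 0.5, 19.8]
grip_width: 20.0
```

>>> send_rows(steps=[[0,0,0,0,0,0],[0,0,0,0,0,0],[-10,0,0,0,0,0],[-30,0,0,0,0,0],[-21,0,0,0,0,0]], gripper=0.65)

```text
time_s: 29.58
ee_pos: [518.2, 27.2, 92.4]
ee_rot: [0.489, 0.511, -0.488, 0.512]
force: [0.1, 0.4, 0.6]
grip_width: 55.4
```

Run:
```python
from h import *
s=r.sense();print(s['time_s'],s['grip_width'],s['force'])
rows([428.5,-231.5,92],np.radians(2.7),5)
```

```text
29.575 55.35865117141947 [0.0774033  0.43340861 0.62226747]
pos [518.2  27.2  92.4] dpos [ -89.7 -258.7   -0.4] rotvec [-0.     0.    -0.002] n 5 total tool shift (start axes) [ 2.000e-01 -1.018e+02  2.541e+02]
[0.0, -20.4, 50.8, -0.0, 0.0, -0.0] ,
[0.0, -20.4, 50.8, -0.0, 0.0, -0.0] ,
[0.1, -20.4, 50.8, -0.0, 0.0, -0.0] ,
[0.1, -20.4, 50.8, -0.0, 0.0, -0.0] ,
[0.1, -20.4, 50.8, -0.0, 0.0, -0.0] ,
```

>>> send_rows(steps=[[-8,-25,45,0,0,0],[0,-25,53,0,0,0],[0,-25,53,0,0,0],[0,-20,53,0,0,0],[8,-7,50,0,0,0]])

```text
time_s: 30.2
ee_pos: [427.4, -233.7, 92.0]
ee_rot: [0.488, 0.51, -0.488, 0.513]
force: [0.4, 0.3, -0.2]
grip_width: 55.6
```

>>> send_rows(steps=[[0,0,0,0,0,0],[0,0,0,0,0,0],[0,0,0,0,0,0],[0,0,0,0,0,0],[0,0,0,0,0,0]])

```text
time_s: 30.82
ee_pos: [427.8, -230.7, 90.2]
ee_rot: [0.488, 0.512, -0.488, 0.512]
force: [-0.8, 0.3, 0.1]
grip_width: 55.8
```

Run:
```python
from h import *
s=r.sense();print(s['time_s'],s['ee_pos'])
shot('wrist','w18')
```

```text
30.825 [ 427.79748537 -230.70296282   90.21188827]
```

View pics/w18.png

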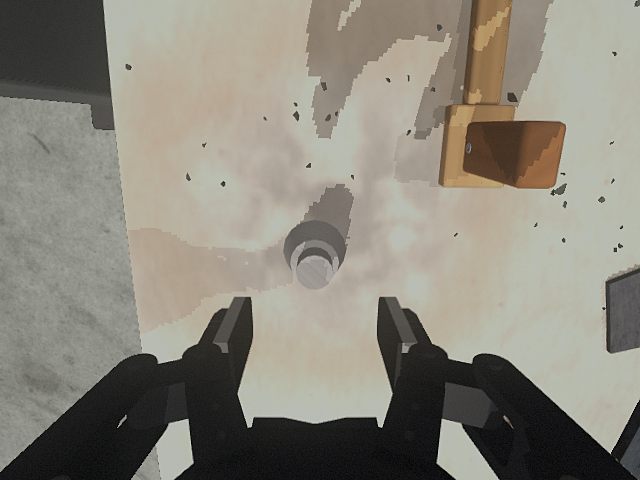

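Run:
```python
from h import *
c=lc('w18'); print(pix2(c,(316,271),40))
```

```text
[ 428.92351291 -232.14708099   40.        ]
```

>>> send_rows(steps=[[16,0.3,0,0,0,0],[17,0.3,0,0,0,0],[17,0,0,0,0,0],[11.5,0,0,0,0,0],[0,0,0,0,0,0]])

```text
time_s: 31.5
ee_pos: [427.0, -230.6, 27.0]
ee_rot: [0.488, 0.513, -0.488, 0.511]
force: [-0.2, 0.6, 0.1]
grip_width: 55.5
```

>>> send_rows(steps=[[0,0,0,0,0,0],[0,0,0,0,0,0],[0,0,0,0,0,0],[0,0,0,0,0,0],[0,0,0,0,0,0]], gripper=0)

```text
time_s: 32.12
ee_pos: [428.8, -231.7, 29.3]
ee_rot: [0.488, 0.511, -0.488, 0.512]
force: [0.3, -0.2, 5.0]
grip_width: 20.3
```

Run:
```python
from h import *
s=r.sense();print(s['time_s'],s['grip_width'],s['force'])
rows([519,-22,120],np.radians(2.7),5)
```

```text
32.125 20.30076089186158 [ 0.27938379 -0.24218182  5.02435302]
pos [ 428.8 -231.7   29.3] dpos [ 90.2 209.7  90.7] rotvec [-0.     0.001 -0.001] n 5 total tool shift (start axes) [ -90.7  100.1 -205.2]
[-18.1, 20.0, -41.0, -0.0, 0.0, -0.0] ,
[-18.1, 20.0, -41.0, -0.0, 0.0, -0.0] ,
[-18.1, 20.0, -41.0, -0.0, 0.0, -0.0] ,
[-18.1, 20.0, -41.0, -0.0, 0.0, -0.0] ,
[-18.1, 20.0, -41.0, -0.0, 0.0, -0.0] ,
```

>>> send_rows(steps=[[-36,0,0,0,0,0],[-25,0,-55,0,0,0],[0,10,-60,0,0,0],[0,45,-50,0,0,0],[0,45.5,-41,0,0,0]])

```text
time_s: 32.75
ee_pos: [515.9, -22.6, 89.4]
ee_rot: [0.488, 0.512, -0.488, 0.512]
force: [0.8, -1.0, 0.3]
grip_width: 19.8
```

>>> send_rows(steps=[[0,0,0,0,0,0],[0,0,0,0,0,0],[0,0,0,0,0,0],[0,0,0,0,0,0],[0,0,0,0,0,0]])

```text
time_s: 33.38
ee_pos: [515.6, -25.2, 89.8]
ee_rot: [0.488, 0.511, -0.488, 0.511]
force: [0.5, -0.7, -1.0]
grip_width: 19.6
```

Run:
```python
from h import *
s=r.sense();print(s['time_s'],s['grip_width'],s['force'])
rows([518.8,-22,29.3],np.radians(2.7),5)
shot('wrist','w19')
```

```text
33.375 19.563255971042967 [ 0.5447212  -0.72957937 -0.97153547]
pos [515.6 -25.2  89.8] dpos [  3.2   3.2 -60.5] rotvec [-0.001  0.    -0.   ] n 2 total tool shift (start axes) [60.5  3.3 -3.1]
[12.1, 0.7, -0.6, -0.0, 0.0, -0.0] ,
[12.1, 0.7, -0.6, -0.0, 0.0, -0.0] ,
[12.1, 0.7, -0.6, -0.0, 0.0, -0.0] ,
[12.1, 0.7, -0.6, -0.0, 0.0, -0.0] ,
[12.1, 0.7, -0.6, -0.0, 0.0, -0.0] ,
```

View pics/w19.png

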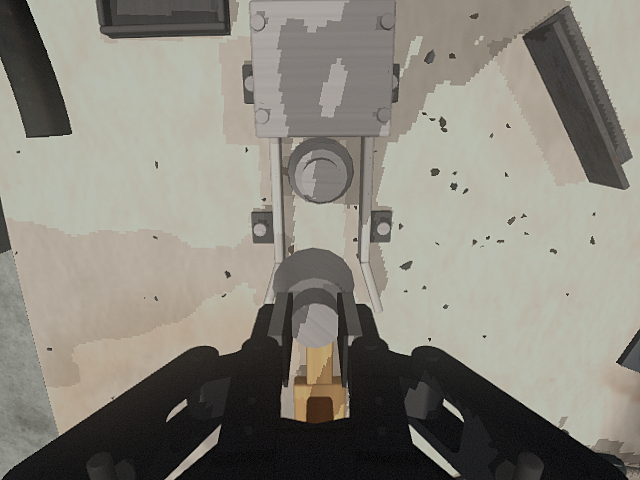

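>>> send_rows(steps=[[18,1.6,-1.5,0,0,0],[18,1.6,-1.5,0,0,0],[14,0,0,0,0,0],[6,0,0,0,0,0],[4,0,0,0,0,0]])

```text
time_s: 34.05
ee_pos: [518.6, -21.3, 29.2]
ee_rot: [0.488, 0.512, -0.488, 0.511]
force: [-8.9, 1.2, 20.2]
grip_width: 19.5
```

>>> send_rows(steps=[[0,0,0,0,0,0],[0,0,0,0,0,0],[-10,0,0,0,0,0],[-40,0,0,0,0,0],[-55,0,0,0,0,0]], gripper=0.65)

```text
time_s: 34.67
ee_pos: [517.6, -21.2, 135.1]
ee_rot: [0.488, 0.512, -0.489, 0.511]
force: [0.9, -0.7, 0.9]
grip_width: 55.6
```

>>> send_rows(steps=[[-30,0,25,0,0,0],[-30,0,35,0,0,0],[0,0,10,0,0,0],[0,0,0,0,0,0],[0,0,0,0,0,0]])

```text
time_s: 35.3
ee_pos: [521.3, -90.3, 193.2]
ee_rot: [0.488, 0.513, -0.488, 0.511]
force: [0.1, 0.3, 0.3]
grip_width: 55.3
```

>>> send_rows(steps=[[0,0,0,0,0,0],[0,0,0,0,0,0],[0,0,0,0,0,0],[0,0,0,0,0,0],[0,0,0,0,0,0]])

```text
time_s: 35.92
ee_pos: [522.2, -91.3, 194.6]
ee_rot: [0.488, 0.512, -0.488, 0.512]
force: [-0.2, 0.5, 0.0]
grip_width: 55.2
```

Run:
```python
from h import *
s=r.sense();print(s['time_s'],s['ee_pos'])
shot('wrist','w20'); shot('side','d20',(250,160,450,310),4)
```

```text
35.925 [522.16956975 -91.27006448 194.61369945]
```

View pics/w20.png

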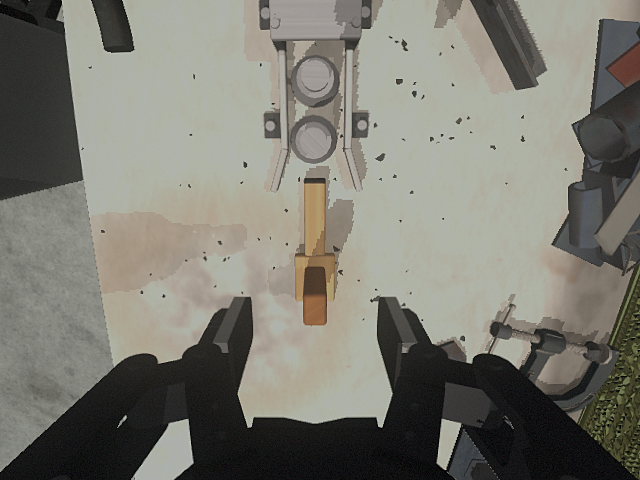

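View pics/d20.png

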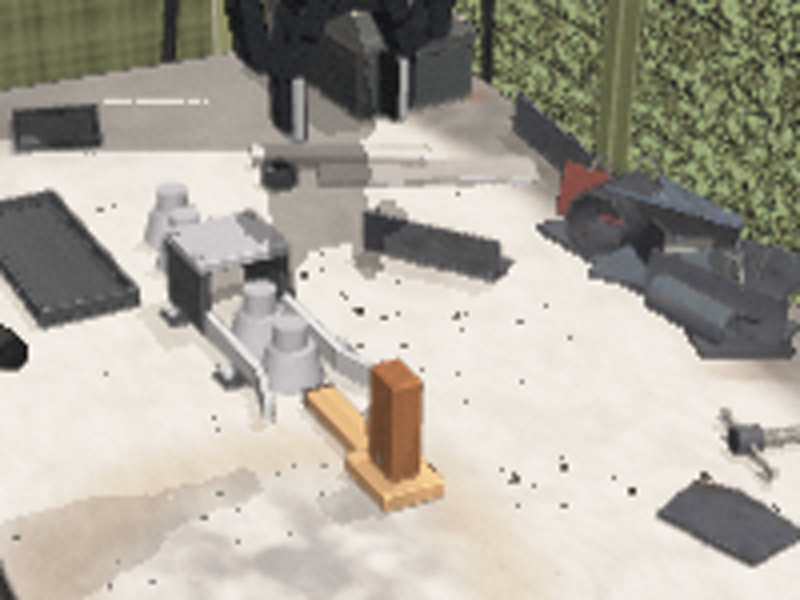

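Run:
```python
from h import *
c=lc('w20')
print('nose',pix2(c,(304,184),12),pix2(c,(326,184),12)); print('shoe',pix2(c,(295,257),12),pix2(c,(334,256),12))
print('handle',pix2(c,(303,295),76),pix2(c,(326,295),76),pix2(c,(303,324),76),pix2(c,(326,324),76))
print('flare',pix2(c,(275,189),18),pix2(c,(357,189),18))
rows([527.5,-195,100],np.radians(2.7),5)
```

```text
nose [511.30152138 -62.30741417  12.        ] [531.53114444 -61.34065647  12.        ]
shoe [ 505.24643388 -134.33866147   12.        ] [ 543.43885508 -131.46922893   12.        ]
handle [ 515.40223207 -143.1110206    76.        ] [ 534.20653525 -142.21504499   76.        ] [ 516.40938831 -170.22114947   76.        ] [ 535.7883595  -169.29848424   76.        ]
flare [485.30894238 -67.1461283   18.        ] [559.67108209 -63.58986559  18.        ]
pos [522.2 -91.3 194.6] dpos [   5.3 -103.7  -94.6] rotvec [-0.  0. -0.] n 3 total tool shift (start axes) [ 94.6   0.5 103.8]
[18.9, 0.1, 20.8, -0.0, 0.0, -0.0] ,
[18.9, 0.1, 20.8, -0.0, 0.0, -0.0] ,
[18.9, 0.1, 20.8, -0.0, 0.0, -0.0] ,
[18.9, 0.1, 20.8, -0.0, 0.0, -0.0] ,
[18.9, 0.1, 20.8, -0.0, 0.0, -0.0] ,
```

>>> send_rows(steps=[[20,0.5,17,0,0,0],[25,0,17,0,0,0],[30,0,17,0,0,0],[20,0,15.5,0,0,0],[0,0,0,0,0,0]])

```text
time_s: 36.65
ee_pos: [524.4, -158.1, 97.8]
ee_rot: [0.488, 0.512, -0.489, 0.51]
force: [-0.7, 0.9, 0.6]
grip_width: 55.3
```

>>> send_rows(steps=[[0,0,0,0,0,0],[0,0,0,0,0,0],[0,0,0,0,0,0],[0,0,0,0,0,0],[0,0,0,0,0,0]])

```text
time_s: 37.28
ee_pos: [525.9, -157.6, 99.8]
ee_rot: [0.488, 0.512, -0.488, 0.512]
force: [-1.1, 0.3, -0.2]
grip_width: 55.6
```

Run:
```python
from h import *
s=r.sense();print(s['time_s'],s['ee_pos'])
shot('wrist','w21')
```

```text
37.275 [ 525.86080652 -157.59241764   99.77310913]
```

View pics/w21.png

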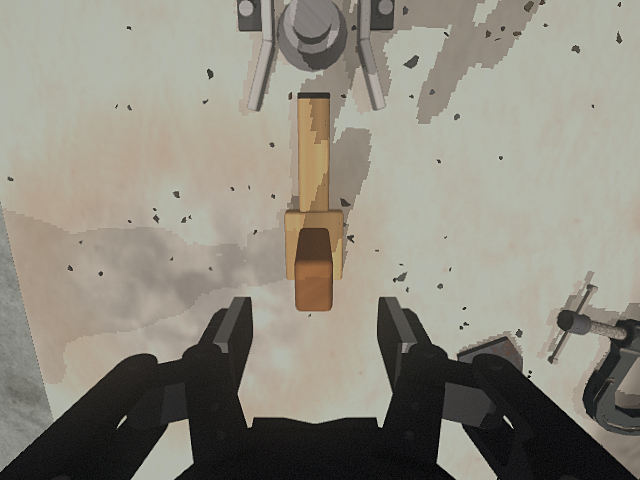

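Run:
```python
from h import *
c=lc('w21')
print('nose',pix2(c,(298,99),12),pix2(c,(330,98),12)); print('shoe',pix2(c,(286,213),12),pix2(c,(343,212),12))
print('handle',pix2(c,(296,262),76),pix2(c,(332,262),76),pix2(c,(297,310),76),pix2(c,(332,310),76))
print('flare',pix2(c,(253,109),18),pix2(c,(379,107),18))
c=lc('w15')
print('nose15',pix2(c,(363,154),12))
```

```text
nose [511.37922565 -62.10500964  12.        ] [530.86024598 -60.59255097  12.        ]
shoe [ 505.84004187 -133.9026832    12.        ] [ 543.84807218 -131.39555177   12.        ]
handle [ 516.00486126 -143.53501033   76.        ] [ 534.1485129  -142.66673291   76.        ] [ 517.3837604  -170.74318525   76.        ] [ 535.88628266 -169.85945911   76.        ]
flare [484.88922855 -69.36645788  18.        ] [560.26068298 -64.59247425  18.        ]
nose15 [522.5281755  -97.17321825  12.        ]
```

>>> send_rows(steps=[[16,0,0,0,0,0],[17,0,0,0,0,0],[17,0,0,0,0,0],[12.5,0,0,0,0,0],[0,0,0,0,0,0]])

```text
time_s: 37.95
ee_pos: [524.5, -157.2, 35.3]
ee_rot: [0.488, 0.513, -0.489, 0.511]
force: [0.4, -1.0, 0.4]
grip_width: 55.5
```

>>> send_rows(steps=[[0,0,0,0,0,0],[0,0,0,0,0,0],[0,0,0,0,0,0],[0,0,0,0,0,0],[0,0,0,0,0,0]], gripper=0, force=60)

```text
time_s: 38.58
ee_pos: [526.4, -158.0, 37.9]
ee_rot: [0.488, 0.511, -0.488, 0.512]
force: [-1.3, -0.4, 5.4]
grip_width: 19.3
```

Run:
```python
from h import *
s=r.sense();print(s['time_s'],s['ee_pos'],s['grip_width'])
shot('wrist','w22')
```

```text
38.575 [ 526.35609337 -157.96126355   37.88818057] 19.317717292149002
```

View pics/w22.png

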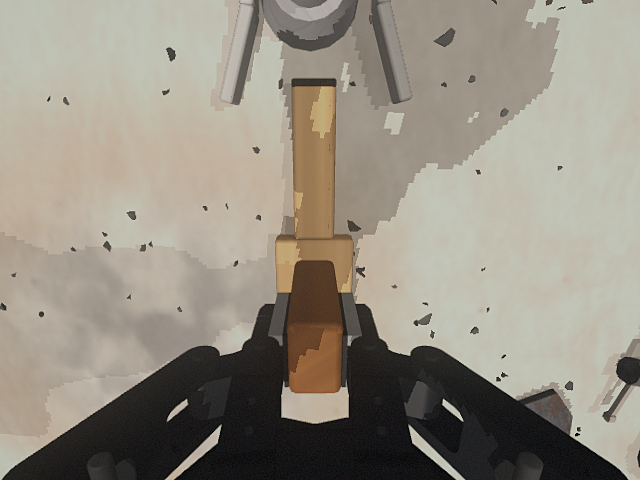

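>>> send_rows(steps=[[-1,0.7,0,0,0,0],[0,0,-12,0,0,0],[0,0,-20,0,0,0],[0,0,-20,0,0,0],[0,0,-18,0,0,0]])

```text
time_s: 39.25
ee_pos: [522.9, -85.8, 38.0]
ee_rot: [0.488, 0.512, -0.488, 0.512]
force: [0.1, -2.0, -0.7]
grip_width: 19.4
```

>>> send_rows(steps=[[0,0,-18,0,0,0],[0,0,-20,0,0,0],[0,0,-20,0,0,0],[0,0,-20,0,0,0],[0,0,-12,0,0,0]])

```text
time_s: 39.88
ee_pos: [518.6, 3.6, 38.0]
ee_rot: [0.488, 0.512, -0.488, 0.512]
force: [0.2, -3.2, -0.6]
grip_width: 19.3
```

Run:
```python
from h import *
s=r.sense();print(s['time_s'],s['ee_pos'],s['grip_width'],s['force'])
shot('wrist','w23')
```

```text
39.875 [518.64270044   3.57341334  37.9823767 ] 19.333178182289014 [ 0.17048733 -3.15006304 -0.55970722]
```

View pics/w23.png

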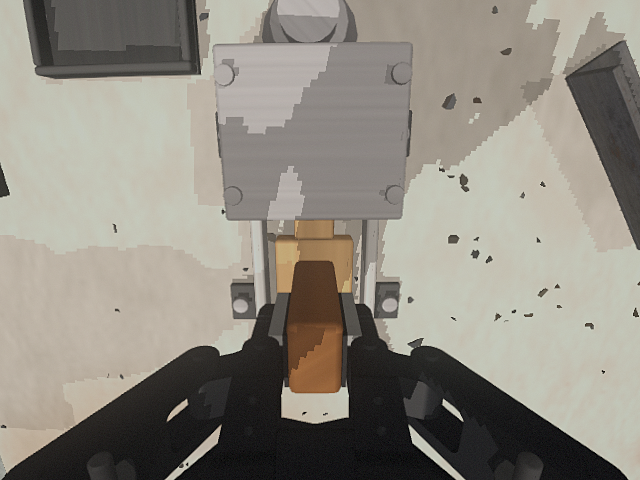

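>>> send_rows(steps=[[0,0,-12,0,0,0],[0,0,-10,0,0,0],[0,0,-5,0,0,0],[0,0,0,0,0,0],[0,0,0,0,0,0]])

```text
time_s: 40.55
ee_pos: [517.6, 29.2, 38.0]
ee_rot: [0.488, 0.512, -0.488, 0.511]
force: [0.2, 0.3, -1.1]
grip_width: 19.4
```

Run:
```python
from h import *
s=r.sense();print(s['time_s'],s['ee_pos'],s['grip_width'],s['force'])
shot('wrist','w24');shot('scene','s24',(240,230,400,350),5)
```

```text
40.55 [517.55236081  29.22394451  37.95779007] 19.360131169844824 [ 0.21705156  0.30266441 -1.08470791]
```

View pics/w24.png

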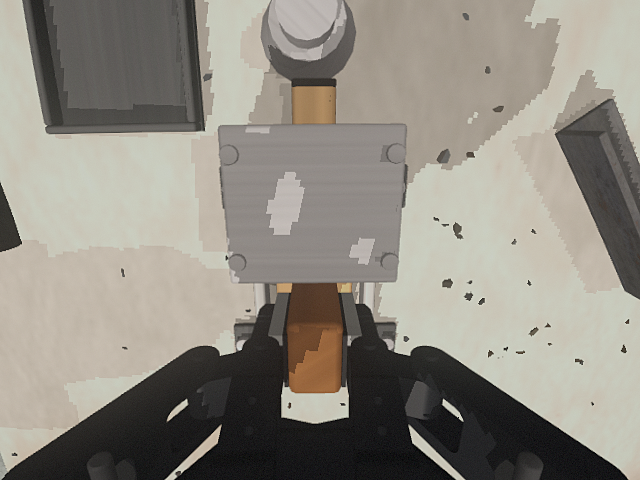

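View pics/s24.png

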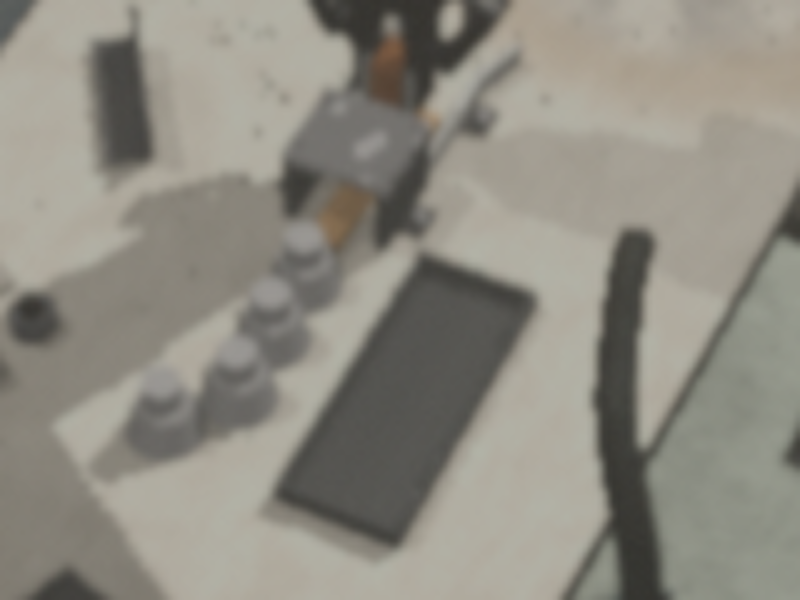

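>>> send_rows(steps=[[0,0,20,0,0,0],[0,0,40,0,0,0],[0,0,40,0,0,0],[-20,0,20,0,0,0],[-50,0,0,0,0,0]])

```text
time_s: 41.28
ee_pos: [520.7, -91.9, 105.9]
ee_rot: [0.488, 0.513, -0.49, 0.509]
force: [1.3, -0.2, -2.1]
grip_width: 19.2
```

>>> send_rows(steps=[[-10,-10,0,0,0,0],[0,-35,-10,0,0,0],[0,-40,-40,0,0,0],[0,-15,-40,0,0,0],[0,0,-20,0,0,0]])

```text
time_s: 41.9
ee_pos: [416.1, 16.0, 116.8]
ee_rot: [0.488, 0.512, -0.488, 0.511]
force: [0.3, -1.3, -2.6]
grip_width: 19.8
```

>>> send_rows(steps=[[0,0,0,0,0,0],[0,0,0,0,0,0],[0,0,0,0,0,0],[0,0,0,0,0,0],[0,0,0,0,0,0]])

```text
time_s: 42.52
ee_pos: [418.3, 14.1, 118.0]
ee_rot: [0.488, 0.512, -0.488, 0.511]
force: [0.5, -0.3, -2.6]
grip_width: 19.3
```

Run:
```python
from h import *
s=r.sense();print(s['time_s'],s['ee_pos'],s['grip_width'],s['force'])
shot('wrist','w25')
```

```text
42.525 [418.29486688  14.11970946 118.01151637] 19.268765731988335 [ 0.50702016 -0.26101281 -2.61671441]
```

View pics/w25.png

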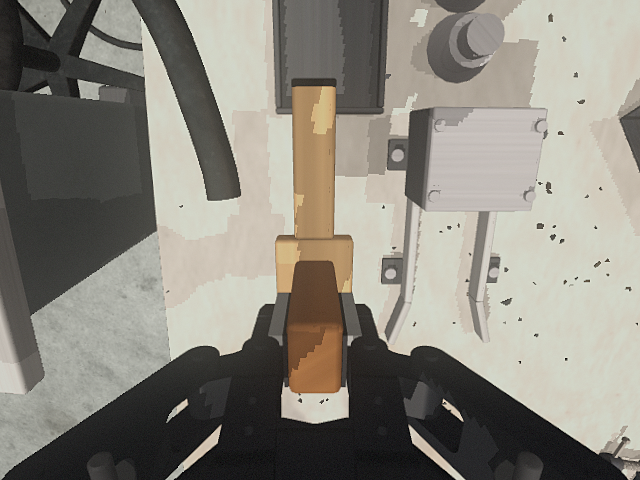

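Run:
```python
from h import *
c=lc('w25')
print(pix2(c,(276,112),14),pix2(c,(385,114),14),pix2(c,(272,0),14),pix2(c,(388,0),14))
print('nose',pix2(c,(293,86),92),pix2(c,(336,86),92),'handle',pix2(c,(288,324),156),pix2(c,(341,324),156))
```

```text
[388.85368748 102.04243521  14.        ] [460.91061273 104.29397604  14.        ] [385.12027687 167.70480499  14.        ] [456.19874844 171.26085389  14.        ]
nose [404.36998089 110.61737659  92.        ] [423.38593897 111.51465213  92.        ] handle [408.75528023  29.85789696 156.        ] [426.62655478  30.70039558 156.        ]
```

>>> send_rows(steps=[[0,4,-30,0,0,0],[0,4,-45,0,0,0],[0,3,-45,0,0,0],[0,0,-21,0,0,0],[0,0,0,0,0,0]])

```text
time_s: 43.2
ee_pos: [422.4, 157.0, 118.0]
ee_rot: [0.487, 0.512, -0.488, 0.512]
force: [0.1, -0.0, -1.9]
grip_width: 19.0
```

>>> send_rows(steps=[[0,0,0,0,0,0],[0,0,0,0,0,0],[0,0,0,0,0,0],[0,0,0,0,0,0],[0,0,0,0,0,0]])

```text
time_s: 43.82
ee_pos: [422.7, 155.6, 118.1]
ee_rot: [0.488, 0.511, -0.488, 0.512]
force: [0.4, 0.0, -1.3]
grip_width: 19.6
```

Run:
```python
from h import *
s=r.sense();print(s['time_s'],s['ee_pos'],s['grip_width'],s['force'])
shot('wrist','w26')
```

```text
43.825 [422.69193116 155.62999436 118.1230421 ] 19.55945905840717 [ 0.38880014  0.0294267  -1.3102159 ]
```

View pics/w26.png

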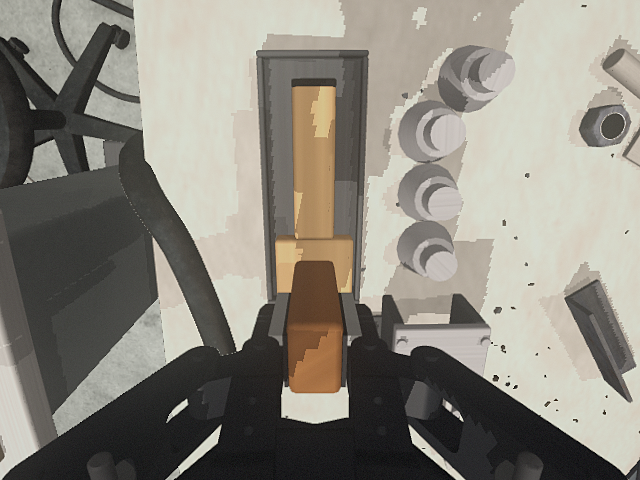

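Run:
```python
from h import *
c=lc('w26')
print(pix2(c,(258,52),14),pix2(c,(367,51),14))
print('nose',pix2(c,(293,86),92),pix2(c,(336,86),92),'shoe',pix2(c,(275,238),92),pix2(c,(352,238),92))
for k in [(495,72),(449,131),(443,203),(441,264)]: print(pix2(c,k,40))
```

```text
[381.15481052 279.38494648  14.        ] [450.11492935 283.22305558  14.        ]
nose [408.74556292 252.13604678  92.        ] [427.77392502 253.03891116  92.        ] shoe [401.84763379 181.1437344   92.        ] [440.35189566 182.9649156   92.        ]
[522.35473917 271.74983487  40.        ]
[500.19077851 237.17255371  40.        ]
[503.269236   193.07435377  40.        ]
[508.56914324 151.44611029  40.        ]
```

>>> send_rows(steps=[[20,0,0,0,0,0],[25,0,0,0,0,0],[20,0,0,0,0,0],[8,0,0,0,0,0],[3.5,0,0,0,0,0]])

```text
time_s: 44.5
ee_pos: [422.5, 155.8, 41.9]
ee_rot: [0.488, 0.512, -0.488, 0.512]
force: [-15.6, -4.7, 30.8]
grip_width: 18.9
```

>>> send_rows(steps=[[0.5,0,0,0,0,0],[0,0,0,0,0,0],[0,0,0,0,0,0],[0,0,0,0,0,0],[0,0,0,0,0,0]])

```text
time_s: 45.12
ee_pos: [423.4, 156.0, 41.9]
ee_rot: [0.489, 0.511, -0.488, 0.512]
force: [-1.1, -0.9, 5.7]
grip_width: 19.4
```

Contact with the floor (5.7 N); release.

>>> send_rows(steps=[[0,0,0,0,0,0],[0,0,0,0,0,0],[0,0,0,0,0,0],[-30,0,0,0,0,0],[-50,0,0,0,0,0]], gripper=0.55)

```text
time_s: 45.75
ee_pos: [420.6, 155.3, 119.9]
ee_rot: [0.487, 0.513, -0.49, 0.511]
force: [1.3, 0.2, -0.4]
grip_width: 47.1
```

>>> send_rows(steps=[[-40,20,-30,0,0,0],[-40,20,-45,0,0,0],[-30,20,-45,0,0,0],[0,0,-10,0,0,0],[0,0,0,0,0,0]])

```text
time_s: 46.38
ee_pos: [475.4, 287.9, 229.3]
ee_rot: [0.487, 0.512, -0.488, 0.512]
force: [-0.4, 0.2, -0.4]
grip_width: 47.1
```

>>> send_rows(steps=[[0,0,0,0,0,0],[0,0,0,0,0,0],[0,0,0,0,0,0],[0,0,0,0,0,0],[0,0,0,0,0,0]])

```text
time_s: 47.0
ee_pos: [476.2, 287.7, 230.5]
ee_rot: [0.488, 0.512, -0.488, 0.512]
force: [-0.5, 0.0, -0.5]
grip_width: 46.8
```

Run:
```python
from h import *
s=r.sense();print(s['time_s'],s['ee_pos'],s['grip_width'],s['force'])
shot('wrist','w27')
```

```text
47.0 [476.23049247 287.67892945 230.543463  ] 46.761024738005155 [-0.52580186  0.02221839 -0.4911768 ]
```

View pics/w27.png

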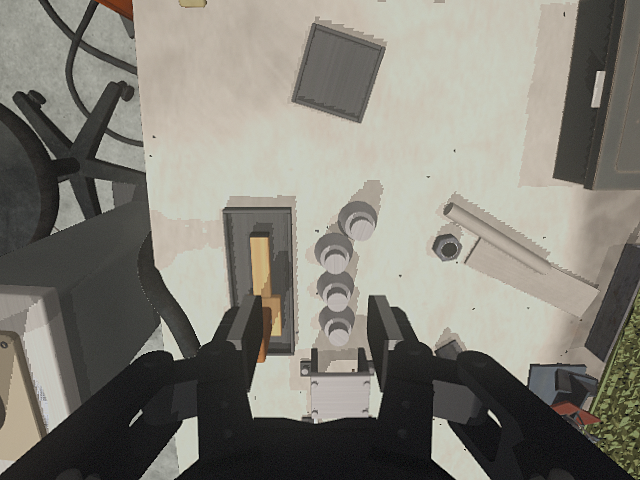

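Run:
```python
from h import *
im=cv2.imread('pics/w27_raw.png')
cv2.imwrite('pics/w27a.png',cv2.resize(im[5:255,270:410],None,fx=2.4,fy=2.4,interpolation=cv2.INTER_CUBIC))
```

```text
(no output)
```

View pics/w27a.png

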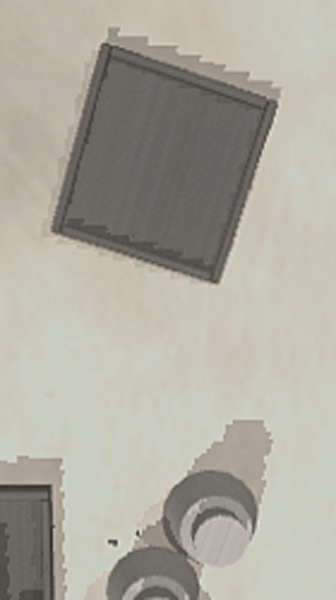

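Run:
```python
from h import *
c=lc('w27')
uv=np.array([(103,44),(276,101),(217,282),(53,232)])/2.4+[270,5]
fit(c,[(-36,36,9),(36,36,9),(36,-36,9),(-36,-36,9)],uv,[490,420,-.2])
print(np.mean([pix2(c,p,9) for p in uv],0))
for k in [(361,228),(335,262),(337,297),(339,329)]: print(pix2(c,k,40).round(1))
s=r.sense();print(s['ee_pos'])
rows([518,272,100],np.radians(2.7),5)
```

```text
[492.3 416.3] yaw deg -13.71 res px 1.22
[492.27992656 416.36135377   9.        ]
[522.7 275.   40. ]
[499.5 238.2  40. ]
[504.2 199.1  40. ]
[509.  160.8  40. ]
[476.24131513 287.76448525 230.59236809]
pos [476.2 287.8 230.6] dpos [  41.8  -15.8 -130.6] rotvec [-0. -0. -0.] n 3 total tool shift (start axes) [130.6  41.   17.7]
[26.1, 8.2, 3.5, -0.0, -0.0, -0.0] ,
[26.1, 8.2, 3.5, -0.0, -0.0, -0.0] ,
[26.1, 8.2, 3.5, -0.0, -0.0, -0.0] ,
[26.1, 8.2, 3.5, -0.0, -0.0, -0.0] ,
[26.1, 8.2, 3.5, -0.0, -0.0, -0.0] ,
```

>>> send_rows(steps=[[20,12,3,0,0,0],[40,20,5,0,0,0],[45,13.5,5,0,0,0],[33,0,4,0,0,0],[0,0,0,0,0,0]], gripper=0.6)

```text
time_s: 47.68
ee_pos: [519.7, 271.1, 87.3]
ee_rot: [0.485, 0.513, -0.491, 0.51]
force: [-0.2, -0.3, 1.1]
grip_width: 51.8
```

>>> send_rows(steps=[[0,0,0,0,0,0],[0,0,0,0,0,0],[0,0,0,0,0,0],[0,0,0,0,0,0],[0,0,0,0,0,0]])

```text
time_s: 48.3
ee_pos: [522.6, 273.1, 92.9]
ee_rot: [0.488, 0.512, -0.488, 0.512]
force: [0.3, 0.4, -0.3]
grip_width: 51.5
```

Run:
```python
from h import *
s=r.sense();print(s['time_s'],s['ee_pos'])
shot('wrist','w28',(200,200,440,440),2.4)
```

```text
48.3 [522.55738606 273.11458531  92.87460342]
```

View pics/w28.png

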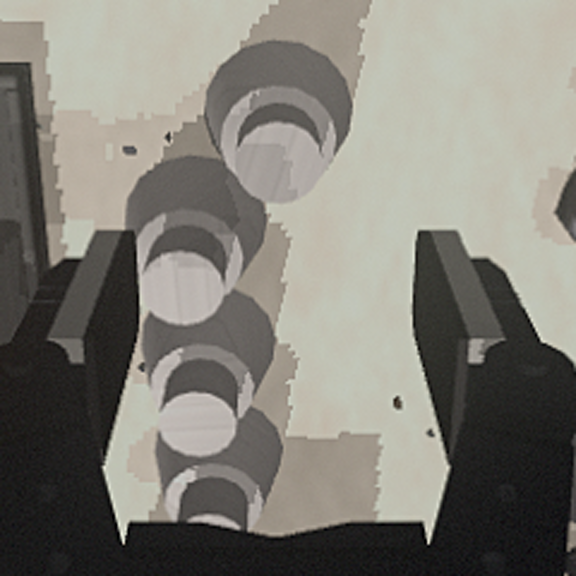

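Run:
```python
from h import *
c=lc('w28'); 
for k in [(279,162),(184,287),(198,423)]: print(pix2(c,(k[0]/2.4+200,k[1]/2.4+200),40))
```

```text
[523.80549838 272.83047566  40.        ]
[500.70532684 236.39179001  40.        ]
[505.12734241 193.31475943  40.        ]
```

Descend onto cap A.

>>> send_rows(steps=[[16,0.4,0,0,0,0],[17,0.4,0,0,0,0],[17,0,0,0,0,0],[13,0,0,0,0,0],[0,0,0,0,0,0]], force=40)

```text
time_s: 48.98
ee_pos: [521.9, 272.5, 27.5]
ee_rot: [0.487, 0.512, -0.489, 0.511]
force: [-0.8, 0.1, -0.2]
grip_width: 50.9
```

>>> send_rows(steps=[[0,0,0,0,0,0],[0,0,0,0,0,0],[0,0,0,0,0,0],[0,0,0,0,0,0],[0,0,0,0,0,0]], gripper=0)

```text
time_s: 49.6
ee_pos: [524.0, 273.3, 30.4]
ee_rot: [0.489, 0.511, -0.488, 0.512]
force: [0.8, -0.3, 5.0]
grip_width: 19.7
```

Run:
```python
from h import *
s=r.sense();print(s['time_s'],s['grip_width'],s['force'])
rows([492,416,100],np.radians(2.7),5)
```

```text
49.6 19.663565847120598 [ 0.81900534 -0.29570331  5.04193927]
pos [524.  273.3  30.4] dpos [-32.  142.7  69.6] rotvec [-0.    -0.001 -0.002] n 3 total tool shift (start axes) [ -69.6  -25.2 -144.1]
[-13.9, -5.0, -28.8, -0.0, -0.0, -0.0] ,
[-13.9, -5.0, -28.8, -0.0, -0.0, -0.0] ,
[-13.9, -5.0, -28.8, -0.0, -0.0, -0.0] ,
[-13.9, -5.1, -28.8, -0.0, -0.0, -0.0] ,
[-13.9, -5.1, -28.8, -0.0, -0.0, -0.0] ,
```

>>> send_rows(steps=[[-36,0,0,0,0,0],[-34,-8,-40,0,0,0],[0,-9,-50,0,0,0],[0,-8,-54,0,0,0],[0,0,0,0,0,0]])

```text
time_s: 50.22
ee_pos: [489.4, 419.0, 98.8]
ee_rot: [0.487, 0.513, -0.487, 0.512]
force: [-0.6, -0.9, -1.0]
grip_width: 19.7
```

>>> send_rows(steps=[[0,0,0,0,0,0],[0,0,0,0,0,0],[0,0,0,0,0,0],[0,0,0,0,0,0],[0,0,0,0,0,0]])

```text
time_s: 50.85
ee_pos: [491.7, 415.4, 99.6]
ee_rot: [0.488, 0.511, -0.488, 0.512]
force: [-0.3, -0.7, -0.2]
grip_width: 19.7
```

Run:
```python
from h import *
s=r.sense();print(s['time_s'],s['ee_pos'],s['grip_width'])
shot('wrist','w29')
```

```text
50.85 [491.74687668 415.35662599  99.62379632] 19.743237768176908
```

View pics/w29.png

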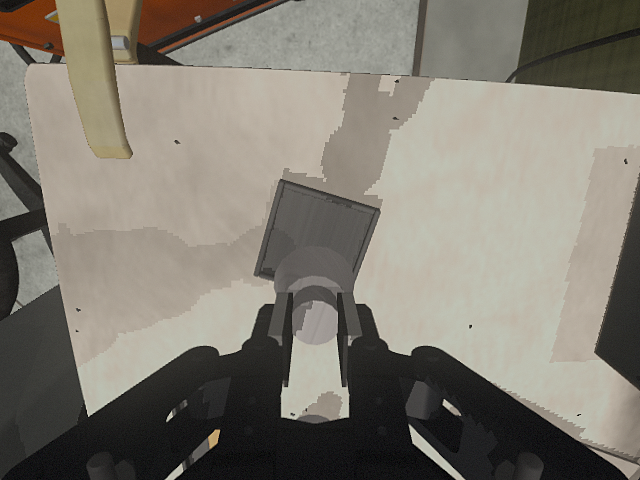

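Run:
```python
from h import *
c=lc('w29')
P=[pix2(c,k,9) for k in [(281,180),(379,209),(255,277)]]
print(P,(P[1]+P[2])/2)
fit(c,[(-36,36,9),(36,36,9),(-36,-36,9)],[(281,180),(379,209),(255,277)],[490,420,-.2])
```

```text
[array([467.72558666, 460.50900499,   9.        ]), array([534.17452696, 444.14242913,   9.        ]), array([450.30599905, 390.23119839,   9.        ])] [492.240263   417.18681376   9.        ]
[493.  417.2] yaw deg -13.16 res px 3.09
```

>>> send_rows(steps=[[18,0.5,-1.5,0,0,0],[18,0,0,0,0,0],[15,0,0,0,0,0],[9,0,0,0,0,0],[5,0,0,0,0,0]])

```text
time_s: 51.52
ee_pos: [491.5, 417.0, 34.2]
ee_rot: [0.488, 0.512, -0.489, 0.511]
force: [-10.1, -6.8, 22.5]
grip_width: 19.8
```

>>> send_rows(steps=[[0,0,0,0,0,0],[0,0,0,0,0,0],[0,0,0,0,0,0],[0,0,0,0,0,0],[0,0,0,0,0,0]])

```text
time_s: 52.15
ee_pos: [492.2, 417.3, 34.7]
ee_rot: [0.488, 0.512, -0.488, 0.512]
force: [0.4, -0.3, -0.0]
grip_width: 19.3
```

Run:
```python
from h import *
s=r.sense();print(s['time_s'],s['ee_pos'],s['grip_width'],s['force'])
```

```text
52.15 [492.15061229 417.33560534  34.74362815] 19.31683765324419 [ 0.39956313 -0.30876485 -0.02345657]
```

Release, rise, and go to cap B.

>>> send_rows(steps=[[0,0,0,0,0,0],[0,0,0,0,0,0],[0,0,0,0,0,0],[-30,0,0,0,0,0],[-40,0,0,0,0,0]], gripper=0.6)

```text
time_s: 52.78
ee_pos: [490.8, 416.4, 103.6]
ee_rot: [0.487, 0.512, -0.489, 0.511]
force: [1.0, 0.5, 0.8]
grip_width: 51.1
```

Run:
```python
from h import *
s=r.sense();print(s['time_s'],s['ee_pos'],s['grip_width'],s['force'])
rows([500,236.5,92],np.radians(2.7),5)
```

```text
52.775 [490.82708765 416.40182002 103.57952433] 51.06806772993262 [1.0087381  0.49161607 0.79361471]
pos [490.8 416.4 103.6] dpos [   9.2 -179.9  -11.6] rotvec [-0.     0.002  0.003] n 4 total tool shift (start axes) [ 11.9   0.7 180.1]
[2.4, 0.1, 36.0, -0.0, 0.0, 0.001] ,
[2.4, 0.1, 36.0, -0.0, 0.0, 0.001] ,
[2.4, 0.1, 36.0, -0.0, 0.0, 0.001] ,
[2.3, 0.1, 36.0, -0.0, 0.0, 0.001] ,
[2.3, 0.1, 36.0, -0.0, 0.0, 0.001] ,
```

>>> send_rows(steps=[[0,0,30,0,0,0],[0,0,50,0,0,0],[2,0,50,0,0,0],[10,0,50,0,0,0],[0,0,0,0,0,0]])

```text
time_s: 53.4
ee_pos: [499.9, 234.1, 91.5]
ee_rot: [0.488, 0.511, -0.49, 0.511]
force: [-0.1, -0.1, 0.3]
grip_width: 51.3
```

>>> send_rows(steps=[[0,0,0,0,0,0],[0,0,0,0,0,0],[0,0,0,0,0,0],[0,0,0,0,0,0],[0,0,0,0,0,0]])

```text
time_s: 54.02
ee_pos: [500.3, 237.7, 92.5]
ee_rot: [0.488, 0.512, -0.488, 0.512]
force: [-0.9, -0.2, 0.6]
grip_width: 51.1
```

Run:
```python
from h import *
s=r.sense();print(s['time_s'],s['ee_pos'])
shot('wrist','w30')
```

```text
54.025 [500.31625955 237.73271407  92.4776664 ]
```

View pics/w30.png

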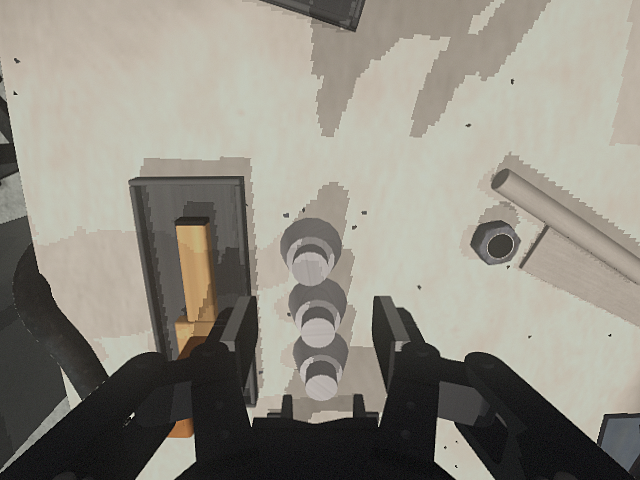

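Run:
```python
from h import *
c=lc('w30'); 
for k in [(311,266),(318,332),(321,386)]: print(pix2(c,k,40))
```

```text
[498.36310989 238.40727244  40.        ]
[504.83929865 193.52256649  40.        ]
[509.04201104 151.47433793  40.        ]
```

>>> send_rows(steps=[[16,-0.7,0,0,0,0],[17,-0.7,0,0,0,0],[17,0,0,0,0,0],[12.5,0,0,0,0,0],[0,0,0,0,0,0]])

```text
time_s: 54.7
ee_pos: [497.7, 236.9, 28.2]
ee_rot: [0.487, 0.512, -0.489, 0.511]
force: [-0.2, -0.1, -0.4]
grip_width: 51.2
```

>>> send_rows(steps=[[0,0,0,0,0,0],[0,0,0,0,0,0],[0,0,0,0,0,0],[0,0,0,0,0,0],[0,0,0,0,0,0]], gripper=0)

```text
time_s: 55.32
ee_pos: [499.7, 237.6, 30.8]
ee_rot: [0.489, 0.511, -0.488, 0.512]
force: [0.5, 0.7, 5.6]
grip_width: 19.7
```

Run:
```python
from h import *
s=r.sense();print(s['time_s'],s['grip_width'],s['force'])
rows([492.2,417.2,120],np.radians(2.7),5)
```

```text
55.325 19.7314380420867 [0.4647112  0.71863965 5.61393355]
pos [499.7 237.6  30.8] dpos [ -7.5 179.6  89.2] rotvec [-0.    -0.001 -0.002] n 4 total tool shift (start axes) [ -89.1    1.1 -179.8]
[-17.8, 0.2, -36.0, -0.0, -0.0, -0.0] ,
[-17.8, 0.2, -36.0, -0.0, -0.0, -0.0] ,
[-17.8, 0.2, -36.0, -0.0, -0.0, -0.0] ,
[-17.8, 0.2, -36.0, -0.0, -0.0, -0.0] ,
[-17.8, 0.2, -35.9, -0.0, -0.0, -0.0] ,
```

>>> send_rows(steps=[[-36,0,0,0,0,0],[-53,0,-40,0,0,0],[0,0,-45,0,0,0],[0,0,-15,0,0,0],[0,0,0,0,0,0]])

```text
time_s: 55.95
ee_pos: [493.4, 335.0, 114.7]
ee_rot: [0.487, 0.512, -0.488, 0.512]
force: [1.0, -0.4, -0.6]
grip_width: 19.6
```

>>> send_rows(steps=[[0,0,0,0,0,0],[0,0,0,0,0,0],[0,0,0,0,0,0],[0,0,0,0,0,0],[0,0,0,0,0,0]])

```text
time_s: 56.58
ee_pos: [494.5, 334.7, 116.0]
ee_rot: [0.488, 0.512, -0.488, 0.512]
force: [-0.3, -0.1, -0.9]
grip_width: 19.7
```

Run:
```python
from h import *
s=r.sense();print(s['time_s'],s['ee_pos'])
shot('wrist','w31')
rows([492.2,417.2,120],np.radians(2.7),5)
```

```text
56.575 [494.49751283 334.73826788 115.97398943]
pos [494.5 334.8 116. ] dpos [-2.3 82.4  4. ] rotvec [-0. -0. -0.] n 2 total tool shift (start axes) [ -4.    1.6 -82.4]
[-0.8, 0.3, -16.5, -0.0, -0.0, -0.0] ,
[-0.8, 0.3, -16.5, -0.0, -0.0, -0.0] ,
[-0.8, 0.3, -16.5, -0.0, -0.0, -0.0] ,
[-0.8, 0.3, -16.5, -0.0, -0.0, -0.0] ,
[-0.8, 0.3, -16.5, -0.0, -0.0, -0.0] ,
```

View pics/w31.png

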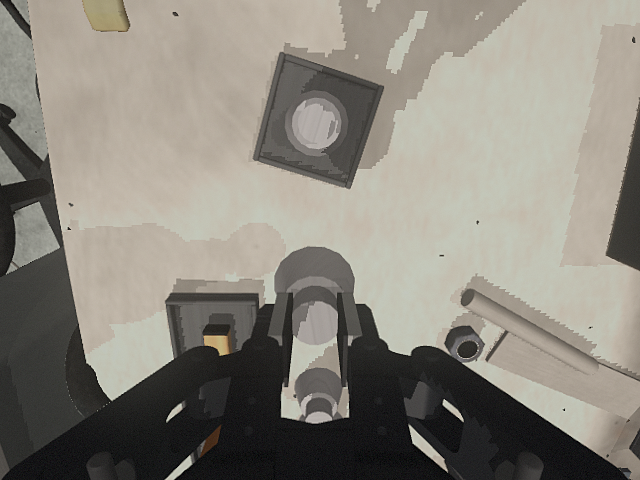

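Run:
```python
from h import *
c=lc('w31')
print(pix2(c,(318.5,121),44), np.mean([pix2(c,k,9) for k in [(281,54),(383,87),(350,187),(255,159)]],0))
# held knob top centre, z = TCP z +10ish
print(pix2(c,(316,316),116-30.8+40))
```

```text
[493.03994199 417.71064123  44.        ] [492.64811456 416.58871686   9.        ]
[495.16184166 337.45188485 125.2       ]
```

>>> send_rows(steps=[[0,0.8,-25,0,0,0],[0,0.7,-35,0,0,0],[0,0,-21.6,0,0,0],[0,0,0,0,0,0],[0,0,0,0,0,0]])

```text
time_s: 57.25
ee_pos: [492.0, 415.9, 115.7]
ee_rot: [0.488, 0.512, -0.488, 0.512]
force: [0.3, -0.4, -0.6]
grip_width: 19.7
```

>>> send_rows(steps=[[0,0,0,0,0,0],[0,0,0,0,0,0],[0,0,0,0,0,0],[0,0,0,0,0,0],[0,0,0,0,0,0]])

```text
time_s: 57.88
ee_pos: [492.1, 416.4, 115.9]
ee_rot: [0.488, 0.512, -0.488, 0.512]
force: [-0.0, 0.9, 0.5]
grip_width: 19.6
```

Run:
```python
from h import *
s=r.sense();print(s['time_s'],s['ee_pos'])
shot('side','d32',(190,150,350,270),5)
```

```text
57.875 [492.09745603 416.41489522 115.92458566]
```

View pics/d32.png

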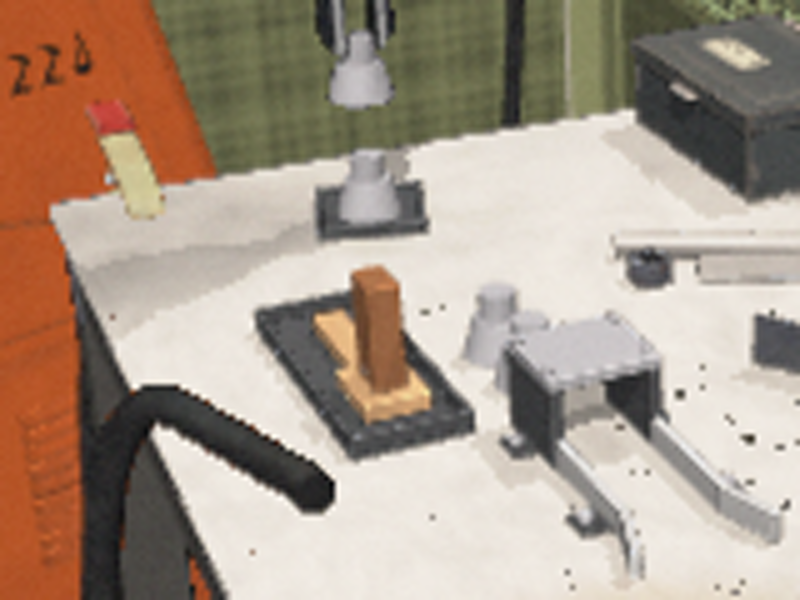

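Run:
```python
from h import *
c=lc('d32')
p=proj(c,[(492.2,416.8,4),(492.2,416.8,44),(492.2,416.4,85),(492.2,416.4,125)]); print((p-[190,150])*5)
```

```text
[[368.56774771 207.46737651]
 [364.00285268 151.27772729]
 [359.37123258  92.30168952]
 [354.55533322  32.95525558]]
```

>>> send_rows(steps=[[16,0,0,0,0,0],[16,0,0,0,0,0],[14,0,0,0,0,0],[9,0,0,0,0,0],[5,0,0,0,0,0]])

```text
time_s: 58.55
ee_pos: [491.8, 416.2, 54.9]
ee_rot: [0.488, 0.512, -0.488, 0.512]
force: [-0.3, 0.0, -0.4]
grip_width: 19.9
```

>>> send_rows(steps=[[0.5,0,0,0,0,0],[0.5,0,0,0,0,0],[0,0,0,0,0,0],[0,0,0,0,0,0],[0,0,0,0,0,0]])

```text
time_s: 59.18
ee_pos: [492.1, 416.5, 55.1]
ee_rot: [0.488, 0.512, -0.488, 0.512]
force: [0.0, -0.9, -0.9]
grip_width: 19.5
```

Run:
```python
from h import *
s=r.sense();print(s['time_s'],s['ee_pos'],s['force'])
shot('side','d33',(190,150,350,270),5)
```

```text
59.175 [492.13225608 416.53800949  55.11330808] [ 0.03452344 -0.9387855  -0.92474537]
```

View pics/d33.png

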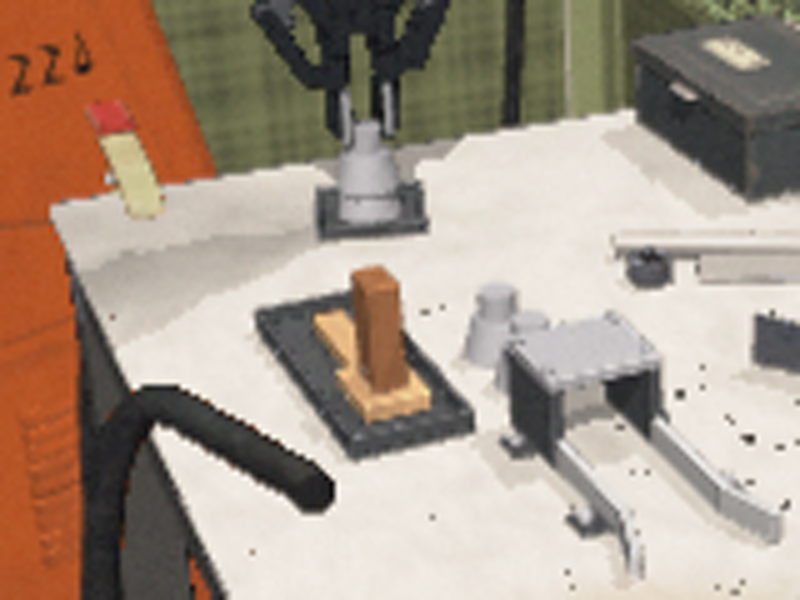

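>>> send_rows(steps=[[0.5,0,0,0,0,0],[0,0,0,0,0,0],[0,0,0,0,0,0],[-20,0,0,0,0,0],[-40,0,0,0,0,0]], gripper=0.6)

```text
time_s: 59.85
ee_pos: [490.9, 415.6, 114.0]
ee_rot: [0.487, 0.512, -0.489, 0.511]
force: [-0.3, -0.4, 0.2]
grip_width: 51.3
```

Run:
```python
from h import *
s=r.sense();print(s['time_s'],s['ee_pos'],s['grip_width'],s['force'])
rows([504.8,193.3,92],np.radians(2.7),5)
```

```text
59.85 [490.89256546 415.58124998 114.03190805] 51.2691676332211 [-0.3396518  -0.38971026  0.18257024]
pos [490.9 415.6 114. ] dpos [  13.9 -222.3  -22. ] rotvec [-0.     0.002  0.003] n 4 total tool shift (start axes) [ 22.5   3.5 222.6]
[4.5, 0.7, 44.5, -0.0, 0.0, 0.001] ,
[4.5, 0.7, 44.5, -0.0, 0.0, 0.001] ,
[4.5, 0.7, 44.5, -0.0, 0.0, 0.001] ,
[4.4, 0.7, 44.5, -0.0, 0.0, 0.001] ,
[4.4, 0.7, 44.5, -0.0, 0.0, 0.001] ,
```

>>> send_rows(steps=[[0,0.5,35,0,0,0],[0,0.5,58,0,0,0],[0,1,58,0,0,0],[12,1,52,0,0,0],[11,0,20,0,0,0]])

```text
time_s: 60.48
ee_pos: [506.5, 191.6, 92.8]
ee_rot: [0.489, 0.511, -0.488, 0.512]
force: [-0.6, 0.3, -0.5]
grip_width: 51.3
```

>>> send_rows(steps=[[0,0,0,0,0,0],[0,0,0,0,0,0],[0,0,0,0,0,0],[0,0,0,0,0,0],[0,0,0,0,0,0]])

```text
time_s: 61.1
ee_pos: [505.5, 194.4, 91.5]
ee_rot: [0.488, 0.512, -0.488, 0.512]
force: [-0.3, -0.1, -0.4]
grip_width: 51.1
```

Run:
```python
from h import *
s=r.sense();print(s['time_s'],s['ee_pos'])
shot('wrist','w34',(200,200,440,440),2.4)
```

```text
61.1 [505.50136325 194.37002806  91.47077337]
```

View pics/w34.png

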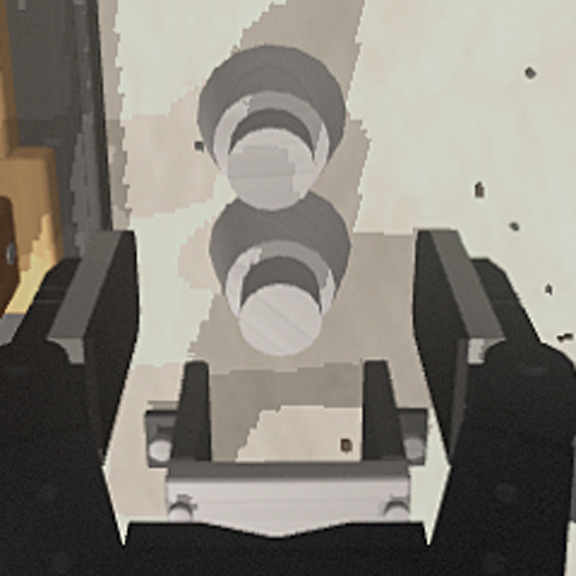

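Run:
```python
from h import *
c=lc('w34'); 
for k in [(271,169),(281,319)]: print(pix2(c,(k[0]/2.4+200,k[1]/2.4+200),40))
```

```text
[504.80759167 192.69024692  40.        ]
[509.45328262 150.10574197  40.        ]
```

>>> send_rows(steps=[[16,-0.5,0.4,0,0,0],[17,-0.4,0.4,0,0,0],[17,0,0,0,0,0],[11.5,0,0,0,0,0],[0,0,0,0,0,0]])

```text
time_s: 61.78
ee_pos: [503.5, 192.6, 28.2]
ee_rot: [0.487, 0.512, -0.489, 0.511]
force: [0.0, 0.6, 0.0]
grip_width: 51.5
```

>>> send_rows(steps=[[0,0,0,0,0,0],[0,0,0,0,0,0],[0,0,0,0,0,0],[0,0,0,0,0,0],[0,0,0,0,0,0]], gripper=0)

```text
time_s: 62.4
ee_pos: [505.4, 193.3, 30.7]
ee_rot: [0.489, 0.511, -0.488, 0.512]
force: [-0.1, 0.7, 5.1]
grip_width: 19.6
```

Run:
```python
from h import *
s=r.sense();print(s['time_s'],s['grip_width'],s['force'])
rows([492.2,417.0,135],np.radians(2.7),5)
```

```text
62.4 19.64489845987904 [-0.05397448  0.70013694  5.05754439]
pos [505.4 193.3  30.7] dpos [-13.2 223.7 104.3] rotvec [-0.    -0.    -0.002] n 5 total tool shift (start axes) [-104.2   -2.5 -224.2]
[-20.8, -0.5, -44.8, -0.0, -0.0, -0.0] ,
[-20.8, -0.5, -44.8, -0.0, -0.0, -0.0] ,
[-20.9, -0.5, -44.8, -0.0, -0.0, -0.0] ,
[-20.9, -0.5, -44.8, -0.0, -0.0, -0.0] ,
[-20.9, -0.5, -44.8, -0.0, -0.0, -0.0] ,
```

>>> send_rows(steps=[[-36,0,0,0,0,0],[-50,0,-35,0,0,0],[-18,-1,-55,0,0,0],[0,-1,-40,0,0,0],[0,0,-10,0,0,0]])

```text
time_s: 63.02
ee_pos: [495.1, 334.8, 133.6]
ee_rot: [0.487, 0.512, -0.488, 0.512]
force: [0.9, -0.2, 0.4]
grip_width: 19.6
```

>>> send_rows(steps=[[0,0,0,0,0,0],[0,0,0,0,0,0],[0,0,0,0,0,0],[0,0,0,0,0,0],[0,0,0,0,0,0]])

```text
time_s: 63.65
ee_pos: [496.3, 332.4, 134.0]
ee_rot: [0.488, 0.511, -0.488, 0.511]
force: [0.3, 0.0, -1.3]
grip_width: 19.8
```

Run:
```python
from h import *
s=r.sense();print(s['time_s'],s['ee_pos'],s['grip_width'])
shot('wrist','w35')
rows([492.2,416.9,135],np.radians(2.7),5)
```

```text
63.65 [496.29070162 332.39236796 133.99965   ] 19.809040651383143
pos [496.2 332.5 134. ] dpos [-4.  84.4  1. ] rotvec [-0.001 -0.    -0.   ] n 2 total tool shift (start axes) [ -1.   -0.1 -84.5]
[-0.2, -0.0, -16.9, -0.0, -0.0, -0.0] ,
[-0.2, -0.0, -16.9, -0.0, -0.0, -0.0] ,
[-0.2, -0.0, -16.9, -0.0, -0.0, -0.0] ,
[-0.2, -0.0, -16.9, -0.0, -0.0, -0.0] ,
[-0.2, -0.0, -16.9, -0.0, -0.0, -0.0] ,
```

View pics/w35.png

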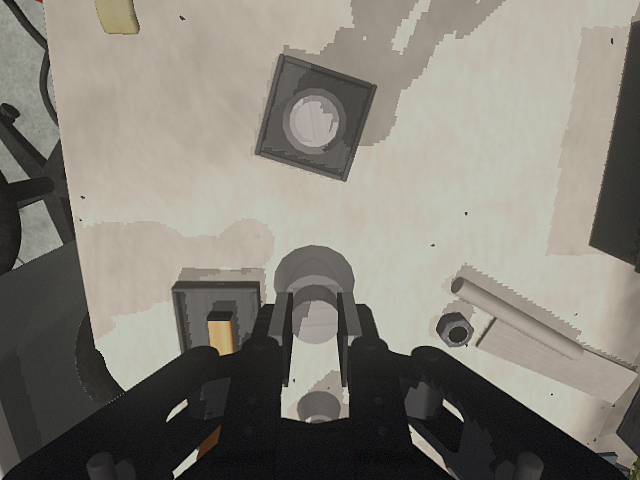

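Run:
```python
from h import *
c=lc('w35')
print(pix2(c,(315,120.5),63),np.mean([pix2(c,k,9) for k in [(282,55),(377,86),(346,181),(257,154)]],0))
```

```text
[492.82868827 415.52825612  63.        ] [493.2344692  416.40872991   9.        ]
```

>>> send_rows(steps=[[0,0,-25,0,0,0],[0,0,-37,0,0,0],[0,0,-22.4,0,0,0],[0,0,0,0,0,0],[0,0,0,0,0,0]])

```text
time_s: 64.32
ee_pos: [492.1, 416.5, 133.7]
ee_rot: [0.488, 0.512, -0.488, 0.512]
force: [0.2, 0.1, -0.4]
grip_width: 19.6
```

>>> send_rows(steps=[[0,0,0,0,0,0],[0,0,0,0,0,0],[0,0,0,0,0,0],[0,0,0,0,0,0],[0,0,0,0,0,0]])

```text
time_s: 64.95
ee_pos: [492.2, 417.0, 133.9]
ee_rot: [0.488, 0.512, -0.488, 0.512]
force: [-0.5, -0.1, -0.0]
grip_width: 19.5
```

>>> send_rows(steps=[[16,0,0,0,0,0],[16,0,0,0,0,0],[14,0,0,0,0,0],[9,0,0,0,0,0],[5,0,0,0,0,0]])

```text
time_s: 65.58
ee_pos: [491.8, 416.8, 72.9]
ee_rot: [0.488, 0.512, -0.488, 0.512]
force: [0.2, 0.1, 1.8]
grip_width: 19.9
```

>>> send_rows(steps=[[0,0,0,0,0,0],[0,0,0,0,0,0],[0,0,0,0,0,0],[0,0,0,0,0,0],[0,0,0,0,0,0]])

```text
time_s: 66.2
ee_pos: [492.2, 417.1, 74.0]
ee_rot: [0.488, 0.512, -0.488, 0.512]
force: [0.1, -0.2, 0.2]
grip_width: 19.7
```

Run:
```python
from h import *
s=r.sense();print(s['time_s'],s['ee_pos'],s['force'])
shot('side','d36',(190,150,350,270),5)
```

```text
66.2 [492.16859339 417.09785883  74.02229954] [ 0.10701442 -0.20758081  0.16613732]
```

View pics/d36.png

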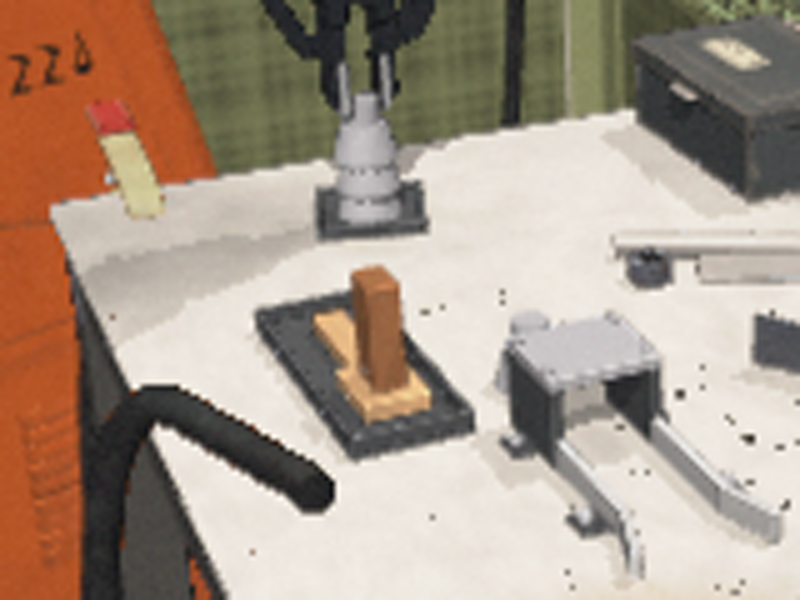

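>>> send_rows(steps=[[0.7,0,0,0,0,0],[0,0,0,0,0,0],[0,0,0,0,0,0],[-20,0,0,0,0,0],[-40,0,0,0,0,0]], gripper=0.6)

```text
time_s: 66.88
ee_pos: [491.0, 416.3, 132.9]
ee_rot: [0.487, 0.512, -0.489, 0.511]
force: [0.2, -0.4, 1.2]
grip_width: 51.5
```

>>> send_rows(steps=[[0,0.5,50,0,0,0],[0,0.5,58,0,0,0],[0,1,58,0,0,0],[12,1,58,0,0,0],[20,1,40,0,0,0]])

```text
time_s: 67.5
ee_pos: [510.1, 151.5, 103.7]
ee_rot: [0.49, 0.51, -0.487, 0.512]
force: [0.7, 0.6, 0.2]
grip_width: 51.4
```

>>> send_rows(steps=[[10,0,0,0,0,0],[0,0,0,0,0,0],[0,0,0,0,0,0],[0,0,0,0,0,0],[0,0,0,0,0,0]])

```text
time_s: 68.12
ee_pos: [508.8, 154.3, 91.7]
ee_rot: [0.488, 0.512, -0.488, 0.512]
force: [0.0, -0.2, -1.0]
grip_width: 51.2
```

Run:
```python
from h import *
s=r.sense();print(s['time_s'],s['ee_pos'])
shot('wrist','w37',(200,200,440,440),2.4)
rows([509,151,30],np.radians(2.7),5)
```

```text
68.125 [508.75045409 154.25986473  91.65681249]
pos [508.7 154.1  91.5] dpos [  0.3  -3.1 -61.5] rotvec [ 0.001 -0.    -0.   ] n 2 total tool shift (start axes) [61.5  0.2  3.1]
[12.3, 0.0, 0.6, 0.0, -0.0, -0.0] ,
[12.3, 0.0, 0.6, 0.0, -0.0, -0.0] ,
[12.3, 0.0, 0.6, 0.0, -0.0, -0.0] ,
[12.3, 0.0, 0.6, 0.0, -0.0, -0.0] ,
[12.3, 0.0, 0.6, 0.0, -0.0, -0.0] ,
```

View pics/w37.png

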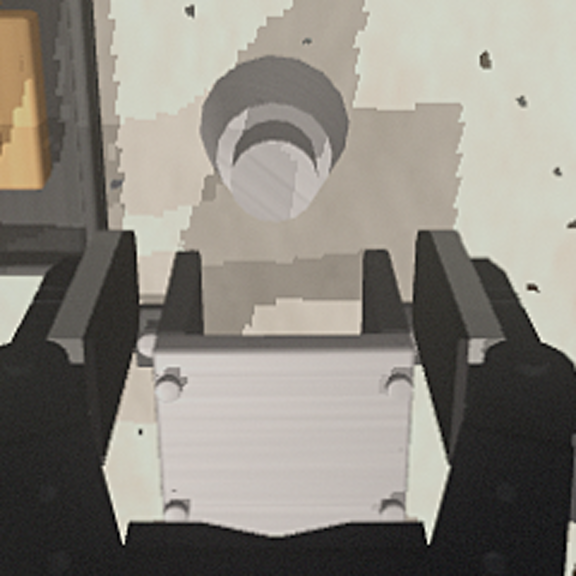

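Run:
```python
from h import *
c=lc('w37'); 
for k in [(275,180)]: print(pix2(c,(k[0]/2.4+200,k[1]/2.4+200),40))
```

```text
[509.22559231 149.60389894  40.        ]
```

>>> send_rows(steps=[[16,0,2,0,0,0],[17,0,2,0,0,0],[17,0,0,0,0,0],[11.5,0,0,0,0,0],[0,0,0,0,0,0]])

```text
time_s: 68.8
ee_pos: [507.5, 149.3, 28.1]
ee_rot: [0.487, 0.512, -0.489, 0.511]
force: [-0.8, -0.6, 0.4]
grip_width: 51.6
```

>>> send_rows(steps=[[0,0,0,0,0,0],[0,0,0,0,0,0],[0,0,0,0,0,0],[0,0,0,0,0,0],[0,0,0,0,0,0]], gripper=0)

```text
time_s: 69.42
ee_pos: [509.5, 149.7, 30.5]
ee_rot: [0.489, 0.511, -0.488, 0.512]
force: [1.2, 0.2, 5.1]
grip_width: 19.8
```

Run:
```python
from h import *
s=r.sense();print(s['time_s'],s['grip_width'],s['force'])
rows([492.2,417.0,155],np.radians(2.7),5)
```

```text
69.425 19.821817139690825 [1.15080711 0.24955914 5.05793087]
pos [509.5 149.7  30.5] dpos [-17.3 267.3 124.5] rotvec [-0.    -0.    -0.002] n 5 total tool shift (start axes) [-124.5   -4.5 -267.8]
[-24.9, -0.9, -53.6, -0.0, -0.0, -0.0] ,
[-24.9, -0.9, -53.6, -0.0, -0.0, -0.0] ,
[-24.9, -0.9, -53.6, -0.0, -0.0, -0.0] ,
[-24.9, -0.9, -53.6, -0.0, -0.0, -0.0] ,
[-24.9, -0.9, -53.6, -0.0, -0.0, -0.0] ,
```

>>> send_rows(steps=[[-40,0,0,0,0,0],[-50,-1,-30,0,0,0],[-35,-2,-50,0,0,0],[0,-1,-58,0,0,0],[0,0,-40,0,0,0]])

```text
time_s: 70.05
ee_pos: [495.7, 329.4, 155.0]
ee_rot: [0.488, 0.512, -0.488, 0.512]
force: [0.4, -0.0, -1.2]
grip_width: 20.0
```

>>> send_rows(steps=[[0,0,0,0,0,0],[0,0,0,0,0,0],[0,0,0,0,0,0],[0,0,0,0,0,0],[0,0,0,0,0,0]])

```text
time_s: 70.68
ee_pos: [496.6, 326.6, 154.8]
ee_rot: [0.488, 0.511, -0.488, 0.511]
force: [0.3, 0.5, -1.3]
grip_width: 19.3
```

Run:
```python
from h import *
s=r.sense();print(s['time_s'],s['ee_pos'],s['grip_width'])
shot('wrist','w38')
rows([492.2,416.6,155],np.radians(2.7),5)
```

```text
70.675 [496.59888556 326.55583268 154.79163217] 19.32430059067904
pos [496.6 326.7 154.8] dpos [-4.4 89.9  0.2] rotvec [-0.001 -0.    -0.   ] n 2 total tool shift (start axes) [ -0.2  -0.2 -90. ]
[-0.0, -0.0, -18.0, -0.0, -0.0, -0.0] ,
[-0.0, -0.0, -18.0, -0.0, -0.0, -0.0] ,
[-0.0, -0.0, -18.0, -0.0, -0.0, -0.0] ,
[-0.0, -0.0, -18.0, -0.0, -0.0, -0.0] ,
[-0.0, -0.0, -18.0, -0.0, -0.0, -0.0] ,
```

View pics/w38.png

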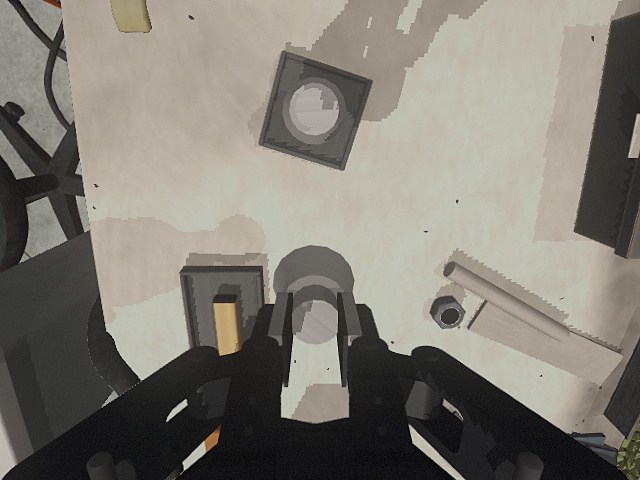

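>>> send_rows(steps=[[0,0,-25,0,0,0],[0,0,-40,0,0,0],[0,0,-25,0,0,0],[0,0,0,0,0,0],[0,0,0,0,0,0]])

```text
time_s: 71.35
ee_pos: [492.1, 416.5, 154.5]
ee_rot: [0.488, 0.512, -0.488, 0.512]
force: [-1.4, -1.1, -0.7]
grip_width: 19.8
```

>>> send_rows(steps=[[0,0,0,0,0,0],[0,0,0,0,0,0],[0,0,0,0,0,0],[0,0,0,0,0,0],[0,0,0,0,0,0]])

```text
time_s: 71.97
ee_pos: [492.2, 417.0, 154.7]
ee_rot: [0.488, 0.512, -0.488, 0.512]
force: [-0.1, 0.3, -0.3]
grip_width: 19.8
```

Run:
```python
from h import *
c=lc('w38'); print(pix2(c,(315,108),82))
s=r.sense();print(s['time_s'],s['ee_pos'],s['force'],s['grip_width'])
shot('side','d39',(190,130,350,250),5)
```

```text
[492.8472078  416.59369888  82.        ]
71.975 [492.15187549 417.02483064 154.70917816] [-0.11064563  0.30302957 -0.30024902] 19.753045162773166
```

View pics/d39.png

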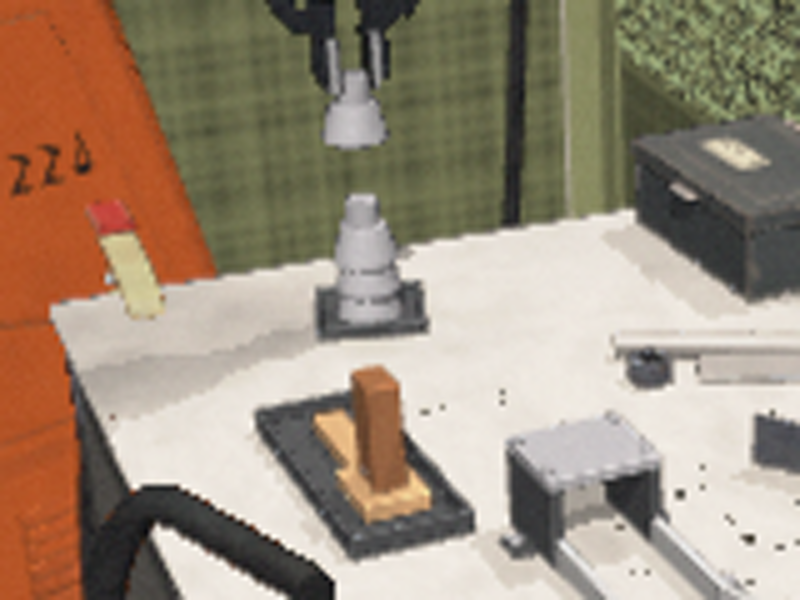

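Aligned. Final TCP height: 30.5+61+1 ≈ 92.5.

>>> send_rows(steps=[[16,0,0,0,0,0],[16,0,0,0,0,0],[14,0,0,0,0,0],[10,0,0,0,0,0],[5.5,0,0,0,0,0]])

```text
time_s: 72.65
ee_pos: [491.8, 416.8, 92.0]
ee_rot: [0.488, 0.512, -0.489, 0.512]
force: [0.4, 1.3, -0.9]
grip_width: 19.5
```

>>> send_rows(steps=[[0,0,0,0,0,0],[0,0,0,0,0,0],[0,0,0,0,0,0],[0,0,0,0,0,0],[0,0,0,0,0,0]])

```text
time_s: 73.28
ee_pos: [492.2, 417.1, 93.4]
ee_rot: [0.488, 0.512, -0.488, 0.512]
force: [0.3, 0.6, -0.2]
grip_width: 19.5
```

Run:
```python
from h import *
s=r.sense();print(s['time_s'],s['ee_pos'],s['force'],s['grip_width'])
shot('side','d40',(190,130,350,250),5)
```

```text
73.275 [492.20926481 417.13416075  93.39218481] [ 0.26999873  0.56161332 -0.23301181] 19.515001009760972
```

View pics/d40.png

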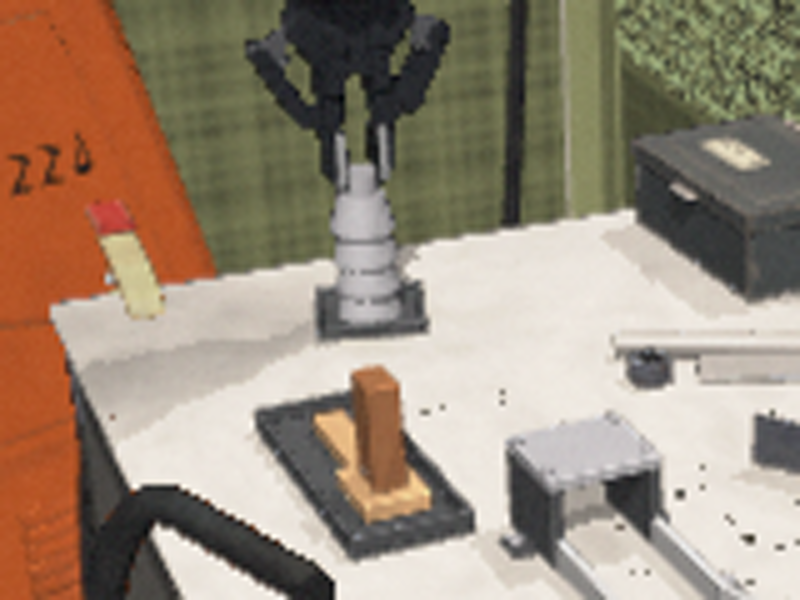

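>>> send_rows(steps=[[1.2,0,0,0,0,0],[0,0,0,0,0,0],[0,0,0,0,0,0],[0,0,0,0,0,0],[0,0,0,0,0,0]])

```text
time_s: 73.95
ee_pos: [492.2, 417.1, 92.1]
ee_rot: [0.488, 0.512, -0.488, 0.512]
force: [-0.3, 0.2, -0.1]
grip_width: 19.8
```

>>> send_rows(steps=[[0,0,0,0,0,0],[0,0,0,0,0,0],[0,0,0,0,0,0],[-20,0,0,0,0,0],[-40,0,0,0,0,0]], gripper=0.6)

```text
time_s: 74.58
ee_pos: [491.0, 416.3, 151.6]
ee_rot: [0.487, 0.512, -0.489, 0.511]
force: [0.2, 0.3, 0.2]
grip_width: 51.0
```

>>> send_rows(steps=[[-30,0,20,0,0,0],[-20,0,40,0,0,0],[0,0,40,0,0,0],[0,0,0,0,0,0],[0,0,0,0,0,0]])

```text
time_s: 75.2
ee_pos: [497.1, 317.6, 203.1]
ee_rot: [0.489, 0.511, -0.488, 0.512]
force: [0.6, -0.1, 0.1]
grip_width: 51.4
```

>>> send_rows(steps=[[0,0,0,0,0,0],[0,0,0,0,0,0],[0,0,0,0,0,0],[0,0,0,0,0,0],[0,0,0,0,0,0]])

```text
time_s: 75.82
ee_pos: [496.8, 317.2, 201.9]
ee_rot: [0.488, 0.512, -0.488, 0.512]
force: [0.3, -0.1, 0.1]
grip_width: 51.4
```

Run:
```python
from h import *
s=r.sense();print(s['time_s'],s['ee_pos'],s['force'],s['grip_width'])
shot('side','d41',(190,130,350,250),5); shot('wrist','w41')
```

```text
75.825 [496.82635313 317.21867219 201.94061011] [ 0.26772487 -0.09955506  0.07965808] 51.36015734165169
```

View pics/d41.png

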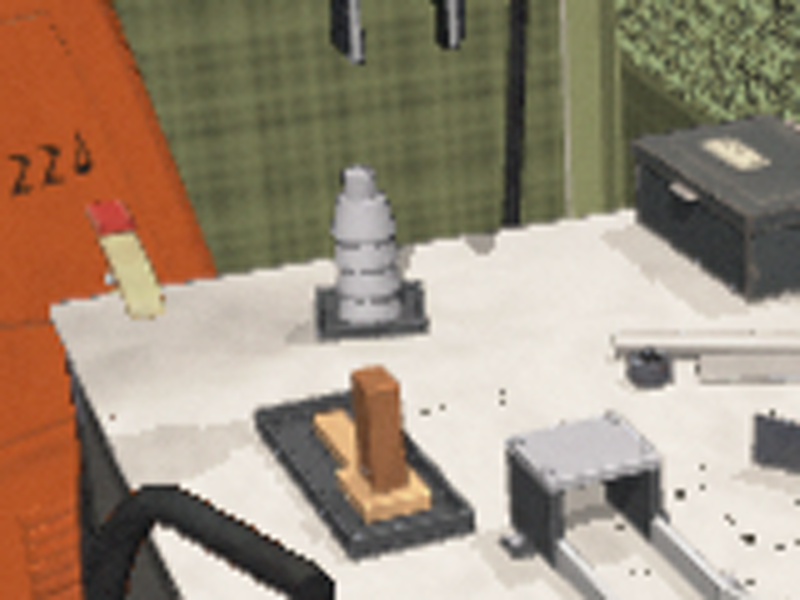

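View pics/w41.png

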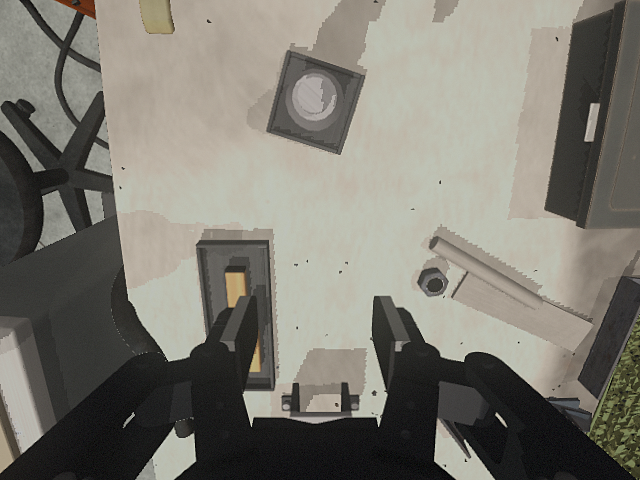

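Run:
```python
from h import *
c=lc('w41'); print('top knob',pix2(c,(312.5,96),101),'dish',np.mean([pix2(c,k,9) for k in [(291,50),(365,76),(340,153),(267,131)]],0))
print('nose',pix2(c,(235,271),16),'tray far',pix2(c,(197,242),14),pix2(c,(272,240),14))
c=lc('d41'); p=proj(c,[(492.2,416.8,z) for z in (4,23,61,101)]); print((p-[190,130])*5)
```

```text
top knob [490.9275084  415.90103827 101.        ] dish [493.25891227 417.03009638   9.        ]
nose [419.71346008 254.89276571  16.        ] tray far [382.17131462 283.22259409  14.        ] [456.47890606 288.85710964  14.        ]
[[368.56774771 307.46737651]
 [366.41434839 280.96331002]
 [362.02607534 226.93970597]
 [357.28572688 168.56259452]]
```

Run:
```python
from plant import r
print(r.job_done()); print(r.sense()['time_s'])
```

```text
the job is handed in; nothing more can be done
None
the job is handed in; nothing more can be done
```

I handed the job in at about 76 s, with all my last checks good; the interface gives no verdict.

- **Gauge:** There were four caps. I set them in the lane two at a time and pushed each pair right through and out of the tunnel with the stick. After the second push all four stood beyond the exit, with the stick's nose about 50 mm past the tunnel's middle.
- **Stick:** It got knocked about 36 mm forward while I was away from it. I found it again with the wrist camera before gripping it. It now lies flat in its tray, with its midpoint within a few mm of the tray's centre.
- **Stack:** All four caps are nested mouth down in the dish. The last pictures show the stack upright. The top knob is about 2.6 mm from the dish's centre, which is near the camera's accuracy, and the top cap's rim is about 61 mm up.
- **Other objects:** I never went near the nut or the nozzle. The nut looked unmoved in the last pictures, but I did not look at the nozzle again at the end. The gripper is open and clear of everything.

No check failed. Camera position estimates differed by a few mm between views.

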